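# Pin the lamp arm of the school goniometer at the red-ringed hole

## Robot

A 6-joint arm with a two-finger parallel gripper is mounted at the origin on the work surface. World frame = base frame: x ahead of the robot, y to its left, z up, the work surface at z = 0. Lengths are in m, angles in rad, forces in N, time in s.
With the tool pointing down it reaches from about 0.275 to 0.775 m from the base axis. Payload 14.6 kg.
Tool frame: the origin (TCP) lies at the centre of the arm's flange, where the gripper is bolted on; the fingertips stand 173 mm ahead of it and the grasp point (between the pads) lies 155 mm ahead of it (tcp_to_grasp is the z of the grasp point in the tool frame, in m); z points along the fingers, y is the direction in which the jaws open and shut (so a half turn about z gives the same grasp; the last joint's range is limited). The gripper opens to 85 mm and grips with 20 to 120 N. Pads are 22 mm wide; open, the fingers measure 114 mm over their backs; the gripper's body (76 mm by 85 mm) begins 54 mm behind the grasp point. The pads swing forward as they close: fully open they stand 13 mm farther back than shut.
Start: joints at [1.039, 0.263, -0.048, 1.259, 0, 1.415], TCP at [0.193, 0.488, 0.405] pointing down, gripper open.
Joint ranges: [-2.65, 2.65], [-0.89, 1.7], [-1.18, 1.37], [-2.13, 2.11], [-1.35, 1.29], [-3.14, 3.14]. Speed limits (rad/s): [1.89, 1.89, 2.57, 2.79, 3.14, 3.14].

## Interface

Orientations are given as a unit quaternion [x, y, z, w].
In Python, from plant import get_state, read_camera, calibration, close_job, tcp_to_grasp gives the robot as it stands.
- The arm moves only by the tool jog_arm, never from a script. Its argument "motion" is a list that holds one entry, the list of rows, each a list of 7 numbers: the shift along the tool's x, y, z in mm, then the turn, a rotation vector about the tool's x, y, z in rad, then the opening, from 0 (shut) to 1 (fully open). In form: [[[x, y, z, wx, wy, wz, grip], ...]]. A call has 1 to 12 rows; each row is the pose to reach, as a shift and turn from the pose commanded when the call began, along the tool's axes at that moment; what a row does not reach only later rows make up. A row lasts 1/12 s, in which the tool goes at most 41.7 mm and 7.16 degrees, less where a joint would pass 70% of its speed; a pose out of reach is approached as far as the arm can. A call with a gripper value outside its range is refused whole. The fingers move at their own pace and stop on an object; the grip force is fixed at half the most. Time passes only in rows, so rows that repeat a pose let the fingers close. It gives the time, the measured TCP pose, the force and the opening at its end, in the units of the state.
- get_state(): the state, without advancing time (a new reading comes with each control period).
- read_camera(name): name is "scene" or "side" or "wrist"; returns the picture (480x640x3 uint8, red, green, blue); there is no depth.
- calibration(name): a dict with "fx", "fy", "cx", "cy" (pixels), "dist_coeffs" ([k1, k2, p1, p2, k3] as OpenCV has them; the pictures are not rectified), "camera_from_world" (4x4, takes a point from world to camera coordinates). Camera axes: x right, y down, z forward; pixel columns grow to the right and rows downward; lengths in m; the calibration is good to about 2 mm. A picture is of the moment at which its call begins: read the wrist's pose just before it. calibration takes no time and is no camera call; for the wrist camera it gives the pose at the moment of the call.
- close_job(): hands the job in, once; it reports no verdict.
The state is a dict: "t": time; "qpos": joint angles; "dq": joint speeds; "joint_torque": joint torques, N m; "ee_pos": TCP position; "tool_rot": TCP orientation; "contact_force": force on the tool from outside, world axes, zero at the start; "ft_torque": the same for the moment, N m; "grip_width": finger opening in m.
Only numpy, scipy, OpenCV 4.12 (cv2) and the standard library are available. Lean on these libraries where they do the work, as an engineer would, in place of code of your own. Each camera call takes 0.05 s, during which the arm holds its last target.

## Task

First swing the blue lamp arm by its black handle until the hole in the arm lies over the red-ringed hole of the plate beneath, and let it go. Then take the locking pin off its stand, lay it leaning in the green sloping rest and let go, take it again so that it can be turned upright, and push it down through both holes until its orange knob sits fully on the arm. Leave the beaker, the bottle and the yellow meter as they stand.

Things in the scene. Friction and masses are not known exactly. Their poses are not given: they have to be found in the camera images.
- stand: fixed goniometer stand carrying plate and arm; origin on the bench under the arm's vertical pivot axis, x and y horizontal; the plate stretches 155 mm out along its -x axis, 190 mm wide (along y), its top 68 mm above the bench; nothing lies under its holes but the bench
- swing_arm (a joint): blue lamp arm, a bar 8 mm thick, 34 mm wide, turning on a vertical pivot; light friction (0.15 N m), stays where left. Rad, growing anticlockwise from above; at 0 it points along the stand's own -x (roughly to the robot); limits -0.8 to 1.25. The plate's three holes lie at -0.45, 0 and 0.45. A black lamp box (62 x 40 mm, top 118 mm above the bench) rides over the pivot
- swing_hole (a point): centre of the 14 mm through-hole in the arm, at the arm's top face (78 mm above the bench), 130 mm from the pivot axis
- swing_handle (a point): middle of the upright round black handle, diameter 18 mm, 36 mm tall (78 to 114 mm above the bench), 190 mm from the pivot axis on the same radius as the arm's hole. The bar under it is 14 mm wide
- mark_red: red ring (28 mm across) painted round the wanted hole of the fixed aluminium plate; origin at the centre of that 13 mm through-hole, at the plate's top face, 68 mm above the bench, 130 mm from the pivot axis. The plate is 10 mm thick, open beneath; the arm passes 2 mm above it. The two other holes have grey rings
- pin_knob (a point): locking pin: centre of its orange knob, 30 mm long along the pin, 22 x 22 mm square across. x axis along the pin from tip to knob, z up while it lies on its stand. The steel shank, 10 mm diameter, leaves the knob's -x face, 70 mm long, last 7 mm tapered to 5 mm. About 60 g, centre of mass about 48 mm from the tip. Fully home and upright, this point is 93 mm above the bench
- pin_tip (a point): end of the pin's steel shank, on its axis, 85 mm from the knob's centre; same axes as pin_knob
- rest_seat (a point): green sloping rest, fixed: V trough 62 mm long with a stop at its foot, climbing at 45 degrees along its own horizontal +x axis (this point has the rest's axes). This point, 77 mm above the bench, is where the knob's centre lies when the shank is in the trough, tip on the stop, knob end up; the knob is then clear of the trough's upper end. V mouth 28 mm wide, base 90 x 50 mm
- beaker: bystander: open glass beaker, 68 mm across, 85 mm tall; origin at the centre of its underside, z up
- bottle: bystander: amber jar with a white cap, 52 mm across, 120 mm tall; origin at the centre of its underside, z up
- meter: bystander: yellow hand meter lying flat, 120 x 70 x 32 mm; origin at the centre of its underside, z up
- pin_stand: fixed wooden stand on which the pin lies level at the start; origin on the bench below the knob's centre, x axis along the pin from tip to knob. Only 16 mm wide, its top 15 mm above the bench: the knob's centre is 26 mm above the bench and the knob's upright sides overhang the stand by 3 mm each
There are look-alikes about, which are no part of the job. Of the things shaped like the part that bears rest_seat, the green one is meant. Leave any white look-alike of the part that bears pin_knob alone.

How it is judged:
On the way, in this order (a step that is already met when the one before it is completed fails the run):
1. the arm's hole lies over the red-ringed hole, within 4 mm, with the handle let go (horizontal distance between swing_hole and mark_red below 0.004 m and contact force between the fingers and stand below 0.1 N), for 0.2 s.
2. the pin leans in the green rest, knob end up, let go (knob centre within 14 mm of its seat, pin 35 to 55 degrees from upright) (distance between pin_knob and rest_seat below 0.014 m and angle between pin_knob's own x axis and vertical between 0.61 and 0.96 rad and contact force between the fingers and pin below 0.1 N), for 0.2 s.
At the end, for the whole second after the job is handed in: The arm's hole is within 5 mm of the red-ringed hole; the pin stands in both holes, knob up, within 6 degrees of upright, its knob and tip within 6 mm of the red-ringed hole's axis, its knob centre 90 to 96 mm above the bench (knob down on the arm to within 3 mm), let go and at rest (horizontal distance between swing_hole and mark_red below 0.005 m and horizontal distance between each of pin_knob, pin_tip and mark_red below 0.006 m and height (world z) of pin_knob between 0.09 and 0.096 m and angle between pin_knob's own x axis and vertical below 0.1 rad and linear speed of pin below 0.02 m/s); the robot touches nothing.
It fails at once if the beaker, bottle or meter is moved more than 3 cm or tipped over (distance of any of beaker, bottle, meter from where it was at the start of the episode above 0.03 m or angle between any of beaker, bottle, meter's own z axis and vertical above 0.5 rad).
It also fails if it takes over 72 s, if anything falls off the work surface, if the arm or the gripper's body presses on something with over 40 N, if the wrist force passes 120 N, or if a joint passes its speed limit or range.

## Working session

There is one attempt and no reset: what is moved stays moved. The work goes in short steps, Python scripts to look and compute and a tool call to move; the robot and the scene stay as the last step left them, time stands still between calls to the robot, and variables do not carry over. Pictures are saved under pics/ and viewed, and the job is handed in when it is done.

Besides the shell and the picture viewer there is one more tool, called after "Call:" as name(argument=value, ...), one argument or row to a line, values as JSON. jog_arm: Moves the arm, as the interface text tells. Its arguments: {"type":"object","properties":{"motion":{"type":"array","items":{"type":"array","items":{"type":"array","items":{"type":"number"}}}}},"required":["motion"]}

```bash
ls; mkdir -p pics; python3 - <<'E'
from plant import *
import cv2,json
print(get_state())
print(tcp_to_grasp)
for n in ["scene","side","wrist"]:
    c=calibration(n); print(n,c)
    im=read_camera(n); cv2.imwrite(f"pics/{n}0.png",im[:,:,::-1])
E
```

```text
pics
{'t': 0.0, 'qpos': array([ 1.03868815e+00,  2.63514039e-01, -4.89554923e-02,  1.25942407e+00,
       -3.63174029e-05,  1.41549961e+00]), 'dq': array([5.53198145e-05, 8.65693046e-04, 1.76550914e-04, 1.20365867e-03,
       2.56033931e-04, 2.10199372e-05]), 'joint_torque': array([ 3.46208704e-03, -6.37601638e+01,  3.84563756e+01,  1.36825000e-02,
        3.31818498e-06,  1.29909037e-05]), 'ee_pos': array([0.19312961, 0.48807086, 0.4042228 ]), 'tool_rot': array([ 1.87293039e-01,  9.82303933e-01, -5.22670548e-04, -1.67781309e-04]), 'contact_force': array([ 0.08510614, -0.1014591 , -0.15142568]), 'ft_torque': array([-0.00351594,  0.0035432 ,  0.00541397]), 'grip_width': 0.08523300200248835}
0.1547
scene {'fx': 600.161564171831, 'fy': 600.161564171831, 'cx': 314.9917845297117, 'cy': 244.61999017011163, 'dist_coeffs': array([-0.13259666,  0.        ,  0.        ,  0.        ,  0.        ]), 'camera_from_world': array([[ 7.50542452e-02,  9.97178066e-01, -1.66278421e-03,
        -7.77302664e-02],
       [ 6.93050427e-01, -5.33623563e-02, -7.18911374e-01,
        -3.04850478e-01],
       [
[... 390 characters left out ...]
99894078, -0.04584421, -0.00395234,  0.54345253],
       [-0.02508996,  0.61467592, -0.78838062,  0.05510813],
       [ 0.03857209, -0.78744639, -0.61517507,  0.9377058 ],
       [ 0.        ,  0.        ,  0.        ,  1.        ]])}
wrist {'fx': 423.78251494731416, 'fy': 423.78251494731416, 'cx': 322.4328153719806, 'cy': 241.98532266850603, 'dist_coeffs': array([-0.03390388,  0.        ,  0.        ,  0.        ,  0.        ]), 'camera_from_world': array([[ 0.36922782,  0.92933811, -0.00122474, -0.52485843],
       [ 0.88512738, -0.35126056,  0.30523031, -0.03825162],
       [ 0.28323196, -0.11378357, -0.95227777,  0.38056906],
       [ 0.        ,  0.        ,  0.        ,  1.        ]])}
```

View pics/scene0.png

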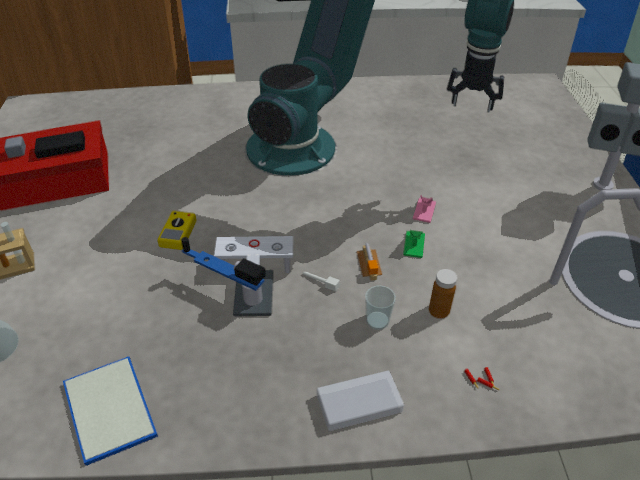

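View pics/side0.png

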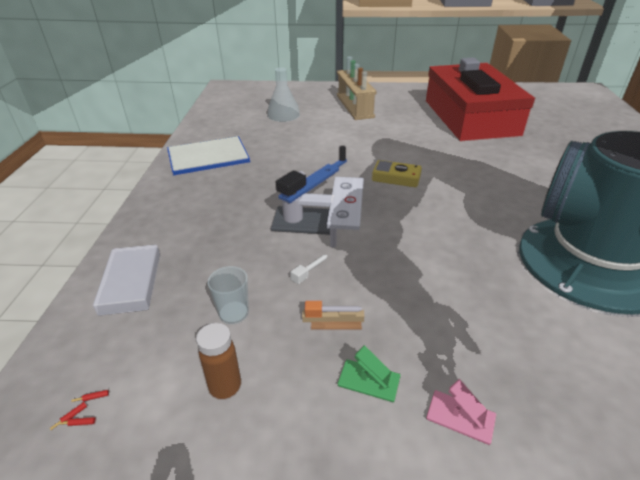

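View pics/wrist0.png

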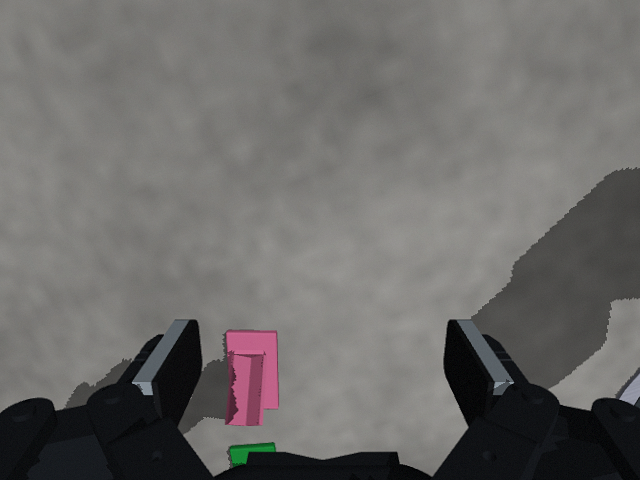

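Candidates: the pin could be the orange-knob one on the wooden stand at scene (371,262) or the white one at (322,282), so I take the orange. The rest could be green at (414,243) or pink at (425,209), so I take the green. Holes: red ring (254,243), grey rings (229,247) and (277,247). The only arm is the blue one, with its handle at (185,243). Next, close crops.

```bash
cat > h.py <<'E'
from plant import *
import cv2,numpy as np
def crop(im,x0,y0,x1,y1,s,name):
    c=im[y0:y1,x0:x1]; c=cv2.resize(c,None,fx=s,fy=s,interpolation=cv2.INTER_CUBIC)
    for v in range((x0+9)//10*10,x1,10):
        X=int((v-x0)*s); cv2.line(c,(X,0),(X,6),(255,255,255),1)
        if v%20==0: cv2.putText(c,str(v),(X+1,14),0,.35,(255,255,0),1)
    for v in range((y0+9)//10*10,y1,10):
        Y=int((v-y0)*s); cv2.line(c,(0,Y),(6,Y),(255,255,255),1)
        if v%20==0: cv2.putText(c,str(v),(8,Y+4),0,.35,(255,255,0),1)
    cv2.imwrite("pics/"+name,c)
def K(c): return np.array([[c['fx'],0,c['cx']],[0,c['fy'],c['cy']],[0,0,1]])
def onplane(c,uv,z):
    uv=np.array(uv,float).reshape(-1,1,2)
    n=cv2.undistortPoints(uv,K(c),c['dist_coeffs']).reshape(-1,2)
    T=c['camera_from_world'];R=T[:3,:3];o=-R.T@T[:3,3]
    out=[]
    for i,(a,b) in enumerate(n):
        d=R.T@np.array([a,b,1]); zz=z if np.isscalar(z) else z[i]
        out.append(o+d*(zz-o[2])/d[2])
    return np.array(out)
def proj(c,P):
    P=np.array(P,float).reshape(-1,3);T=c['camera_from_world']
    r,_=cv2.Rodrigues(T[:3,:3])
    return cv2.projectPoints(P,r,T[:3,3],K(c),c['dist_coeffs'])[0].reshape(-1,2)
E
python3 - <<'E'
from h import *
s=cv2.imread('pics/scene0.png');d=cv2.imread('pics/side0.png')
crop(s,150,200,310,320,5,'a1.png')
crop(s,300,190,460,310,5,'a2.png')
crop(d,260,130,440,250,4.4,'a3.png')
crop(d,270,240,430,410,4.5-1,'a4.png')
E
```

```text
(no output)
```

View pics/a1.png

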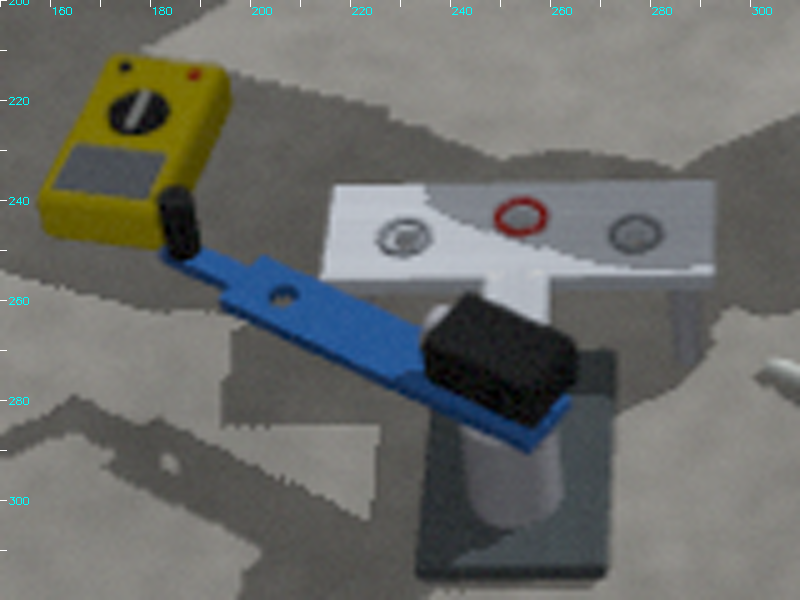

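View pics/a2.png

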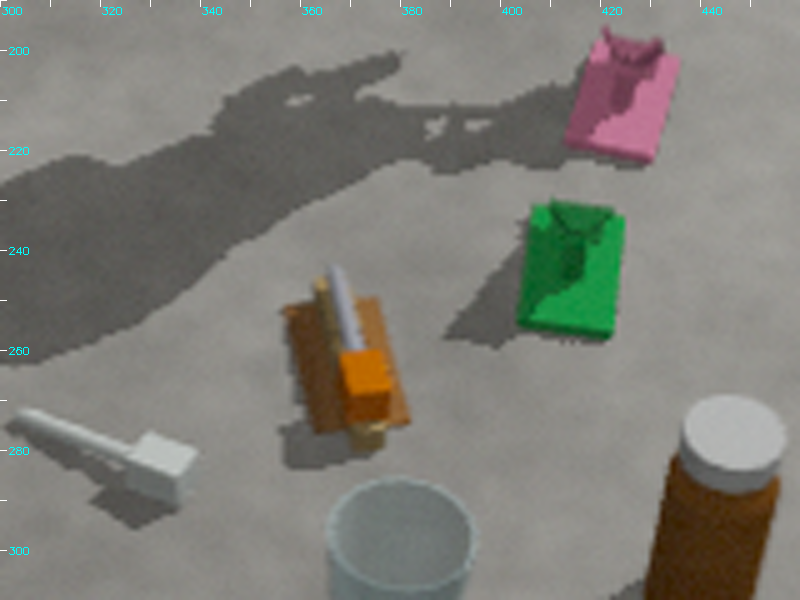

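View pics/a3.png

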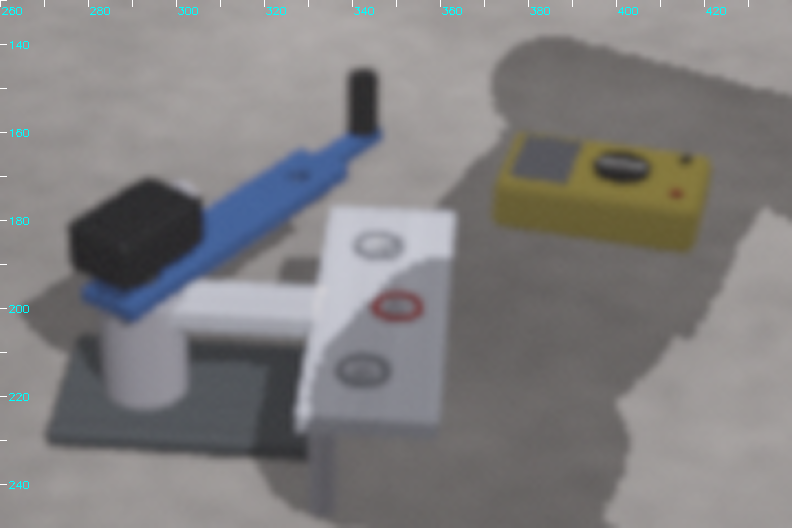

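View pics/a4.png

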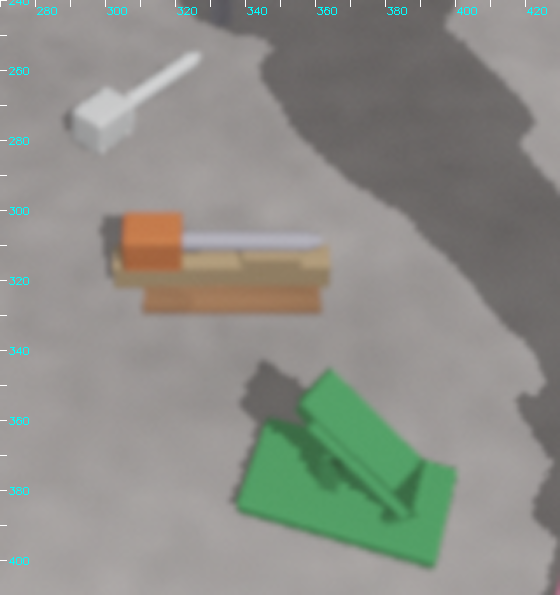

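Crops confirm the choices: orange knob with steel shank on the wooden stand, green rest, red ring in the middle hole. Now rough positions.

```bash
python3 - <<'E'
from h import *
np.set_printoptions(precision=4,suppress=True)
s=calibration('scene');d=calibration('side')
def tri(a,b):
    n=[cv2.undistortPoints(np.array(p,float).reshape(1,1,2),K(c),c['dist_coeffs']).reshape(2,1) for p,c in((a,s),(b,d))]
    X=cv2.triangulatePoints(s['camera_from_world'][:3],d['camera_from_world'][:3],*n);return (X[:3]/X[3]).ravel()
def both(n,a,b,z):
    print(n,onplane(s,a,z)[0],onplane(d,b,z)[0],tri(a,b))
both('red',(254.2,243.2),(349.2,199.3),.068)
both('greyL',(231,247.4),(344.8,185.4),.068)
both('greyR',(277,246.7),(341.5,214),.068)
both('swhole',(206.7,258.8),(327.5,169.7),.078)
both('handletop',(184.8,238.5),(341.5,147),.114)
both('handlebot',(187.5,250),(341.5,160),.078)
both('knobtopmid',(372,264),(312,307),.037)
both('pintip',(366,244),(359,309),.026)
print('greenbase scene',onplane(s,[(404,256),(422,258),(424.5,232)],.005))
print('greenbase side',onplane(d,[(337.5,385),(345,360),(391,401),(398,374)],.005))
print('green top side',onplane(d,[(330,346),(303,356),(383,388),(388,372)],[.06,.06,.03,.03]))
print('beaker',onplane(s,[(378,320)],.0),onplane(d,[(231,310)],0),'bottle',onplane(s,[(440,312)],0),onplane(d,[(223,390)],0))
print('meter',onplane(s,[(107.5/5+150,0)],0)*0, onplane(s,[(172.5,210.5),(196.5,214.5),(182,242),(158.5,241)],.032))
E
```

```text
red [ 0.497  -0.1091  0.068 ] [ 0.4972 -0.11    0.068 ] [ 0.4973 -0.1092  0.0684]
greyL [ 0.5074 -0.1659  0.068 ] [ 0.5076 -0.1676  0.068 ] [ 0.5078 -0.1659  0.0688]
greyR [ 0.5136 -0.0536  0.068 ] [ 0.5131 -0.0533  0.068 ] [ 0.5132 -0.0536  0.0677]
swhole [ 0.5523 -0.2216  0.078 ] [ 0.5499 -0.2207  0.078 ] [ 0.5503 -0.2221  0.0767]
handletop [ 0.5162 -0.2712  0.114 ] [ 0.518  -0.2683  0.114 ] [ 0.5174 -0.2707  0.1137]
handlebot [ 0.5188 -0.2699  0.078 ] [ 0.5174 -0.2696  0.078 ] [ 0.5176 -0.2703  0.0773]
knobtopmid [0.5601 0.1755 0.037 ] [0.5595 0.185  0.037 ] [0.5584 0.1778 0.0321]
pintip [0.4778 0.1726 0.026 ] [0.4773 0.176  0.026 ] [0.4766 0.1733 0.0239]
greenbase scene [[0.5076 0.2678 0.005 ]
 [0.5183 0.3125 0.005 ]
 [0.4226 0.339  0.005 ]]
greenbase side [[0.5114 0.316  0.005 ]
 [0.5004 0.2692 0.005 ]
 [0.4307 0.3395 0.005 ]
 [0.4163 0.2919 0.005 ]]
green top side [[0.5243 0.2856 0.06  ]
 [0.5641 0.3057 0.06  ]
 [0.4441 0.3347 0.03  ]
 [0.435  0.3067 0.03  ]]
beaker [[0.705  0.1713 0.    ]] [[0.7111 0.164  0.    ]] bottle [[0.6934 0.3208 0.    ]] [[0.6881 0.3285 0.    ]]
meter [[-0. -0.  0.]] [[ 0.3136 -0.3338  0.032 ]
 [ 0.3357 -0.2668  0.032 ]
 [ 0.4405 -0.297   0.032 ]
 [ 0.432  -0.3586  0.032 ]]
```

```bash
cat >> h.py <<'E'
from scipy.spatial.transform import Rotation as Ro
np.set_printoptions(precision=4,suppress=True)
def pose():
    s=get_state(); return s,np.array(s['ee_pos']),Ro.from_quat(s['tool_rot'])
def down(yaw_y):
    "tool down with tool y at world yaw"
    y=np.array([np.cos(yaw_y),np.sin(yaw_y),0]);z=np.array([0,0,-1.]);x=np.cross(y,z)
    return Ro.from_matrix(np.c_[x,y,z])
def delta(grasp,R,p0=None,R0=None):
    """shift mm + rotvec in the tool axes to put grasp point at 'grasp' w. orientation R"""
    s,p,r=pose()
    if p0 is not None:p=p0
    if R0 is not None:r=R0
    tcp=np.array(grasp)-R.as_matrix()[:,2]*tcp_to_grasp
    return np.round(r.inv().apply(tcp-p)*1000,1),np.round((r.inv()*R).as_rotvec(),4)
def gp():
    s,p,r=pose(); return s['t'],p+r.as_matrix()[:,2]*tcp_to_grasp, r.as_matrix(), s['qpos'], s['contact_force'], s['grip_width']
E
python3 - <<'E'
from h import *
R=down(np.radians(144.9))
print(delta([.5175,-.270,.18],R)); print(delta([.5175,-.270,.103],R,))
E
```

```text
(array([-580.6, -585.5,   70. ]), array([-0.0006, -0.0006, -1.335 ]))
(array([-580.6, -585.5,  147. ]), array([-0.0006, -0.0006, -1.335 ]))
```

Call:
jog_arm(
  motion=[
    [[-580,-585,70,0,0,-1.335,1],[-580,-585,70,0,0,-1.335,1],[-580,-585,70,0,0,-1.335,1],[-580,-585,70,0,0,-1.335,1],[-580,-585,70,0,0,-1.335,1],[-580,-585,70,0,0,-1.335,1],[-580,-585,70,0,0,-1.335,1],[-580,-585,70,0,0,-1.335,1],[-580,-585,70,0,0,-1.335,1],[-580,-585,70,0,0,-1.335,1],[-580,-585,70,0,0,-1.335,1],[-580,-585,70,0,0,-1.335,1]],
  ],
)

```text
t: 1.15
ee_pos: [0.3584, 0.1084, 0.3698]
tool_rot: [-0.42, 0.907, -0.0, 0.0]
contact_force: [1.4, 0.1, -0.9]
grip_width: 0.0858
```

```bash
python3 - <<'E'
from h import *
print(*gp(),sep='\n')
print(delta([.5175,-.270,.18],down(np.radians(144.9))))
E
```

```text
1.15
[0.3584 0.1084 0.2151]
[[-0.6465 -0.7629  0.0002]
 [-0.7629  0.6465  0.0001]
 [-0.0002 -0.0001 -1.    ]]
[ 0.0751  0.0207 -0.4425  1.1074  0.     -0.7927]
[ 1.3607  0.1331 -0.8646]
0.08575270333938313
(array([ 185.8, -366. ,   35.1]), array([-0.0001,  0.0002, -0.0904]))
```

Call:
jog_arm(
  motion=[
    [[180,-355,34,0,0,-0.09,1],[180,-355,34,0,0,-0.09,1],[180,-355,34,0,0,-0.09,1],[180,-355,34,0,0,-0.09,1],[180,-355,34,0,0,-0.09,1],[180,-355,34,0,0,-0.09,1],[180,-355,34,0,0,-0.09,1],[180,-355,34,0,0,-0.09,1],[180,-355,34,0,0,-0.09,1],[180,-355,34,0,0,-0.09,1],[180,-355,34,0,0,-0.09,1],[180,-355,34,0,0,-0.09,1]],
  ],
)

```text
t: 2.15
ee_pos: [0.511, -0.2589, 0.3349]
tool_rot: [-0.458, 0.889, 0.001, -0.0]
contact_force: [-0.2, 0.9, -0.3]
grip_width: 0.0855
```

```bash
python3 - <<'E'
from h import *
print(*gp(),sep='\n')
print(delta([.5175,-.270,.18],down(np.radians(144.9))))
c=calibration('wrist');im=read_camera('wrist')
np.save('w1.npy',c,allow_pickle=True)
cv2.imwrite('pics/w1.png',im[:,:,::-1])
print(proj(c,[[.497,-.1092,.068],[.5175,-.27,.114],[.627,-.1155,.078]]))
E
```

```text
2.15
[ 0.5108 -0.2587  0.1802]
[[-0.5807 -0.8141 -0.0012]
 [-0.8141  0.5807  0.0009]
 [-0.      0.0015 -1.    ]]
[-0.6111  0.3738 -0.0748  1.1237  0.     -1.5623]
[-0.2176  0.9488 -0.3376]
0.08548636354015217
(array([  5.3, -11.7,   0.2]), array([ 0.0015,  0.    , -0.007 ]))
[[466.675  405.315 ]
 [295.7378 265.2671]
 [305.3929 497.7547]]
```

View pics/w1.png

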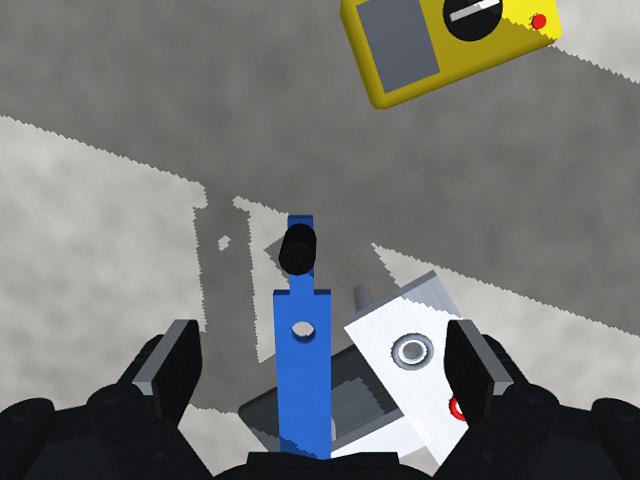

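```bash
python3 - <<'E'
from h import *
im=cv2.imread('pics/w1.png'); crop(im,250,200,490,430,2.6,'w1c.png')
E
```

```text
(no output)
```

View pics/w1c.png

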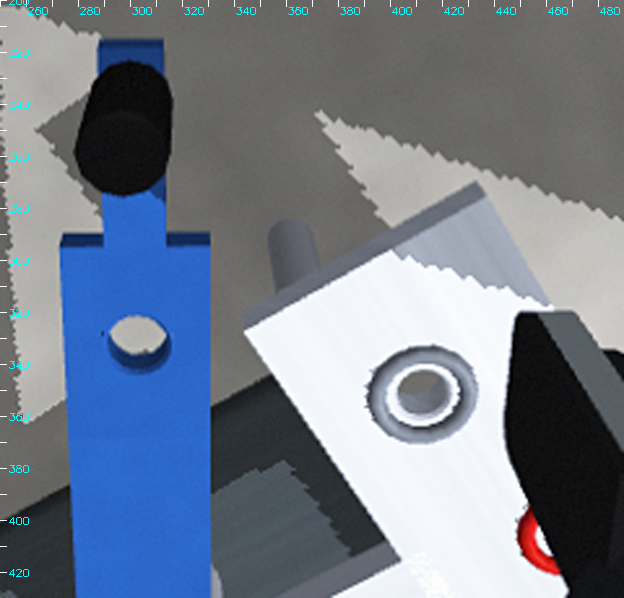

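```bash
python3 - <<'E'
from h import *
c=np.load('w1.npy',allow_pickle=True).item()
P=onplane(c,[(296.8,258.5),(303,331),(408,351.5)],[.114,.078,.068]);print(P)
print(np.linalg.norm(P[0,:2]-P[1,:2]))
E
```

```text
[[ 0.515  -0.2725  0.114 ]
 [ 0.5492 -0.2237  0.078 ]
 [ 0.5071 -0.1682  0.068 ]]
0.05951220938477305
```

```bash
python3 - <<'E'
from h import *
print(delta([.5165,-.271,.103],down(np.radians(144.9))));print(gp()[:2])
E
```

```text
(array([  7.4, -12.5,  77.6]), array([ 0.0013,  0.0001, -0.006 ]))
(2.2, array([ 0.5106, -0.2577,  0.1806]))
```

Call:
jog_arm(
  motion=[
    [[7.5,-12.5,20,0,0,-0.006,1],[7.5,-12.5,40,0,0,-0.006,1],[7.5,-12.5,60,0,0,-0.006,1],[7.5,-12.5,77,0,0,-0.006,1],[7.5,-12.5,77,0,0,-0.006,1],[7.5,-12.5,77,0,0,-0.006,0],[7.5,-12.5,77,0,0,-0.006,0],[7.5,-12.5,77,0,0,-0.006,0],[7.5,-12.5,77,0,0,-0.006,0],[7.5,-12.5,77,0,0,-0.006,0],[7.5,-12.5,77,0,0,-0.006,0],[7.5,-12.5,77,0,0,-0.006,0]],
  ],
)

```text
t: 3.2
ee_pos: [0.5169, -0.2711, 0.2596]
tool_rot: [-0.461, 0.887, -0.001, 0.0]
contact_force: [-0.8, 1.5, 6.6]
grip_width: 0.0158
```

```bash
python3 - <<'E'
from h import *
print(*gp(),sep='\n')
E
```

```text
3.2
[ 0.5171 -0.2712  0.1049]
[[-0.5743 -0.8186  0.0011]
 [-0.8186  0.5743 -0.0007]
 [-0.0001 -0.0013 -1.    ]]
[-0.6226  0.4405 -0.1828  0.9463  0.0001 -1.5816]
[-0.8355  1.4614  6.5775]
0.015844129315662623
```

```bash
python3 - <<'E'
from h import *
im=read_camera('wrist'); crop(im[:,:,::-1],150,120,490,450,1.7,'w2.png')
im=read_camera('side'); crop(im[:,:,::-1],260,80,440,250,3.5,'s2.png')
print(gp()[-2:])
E
```

```text
(array([-1.4103,  1.3355,  5.8532]), 0.016133259605944587)
```

View pics/w2.png

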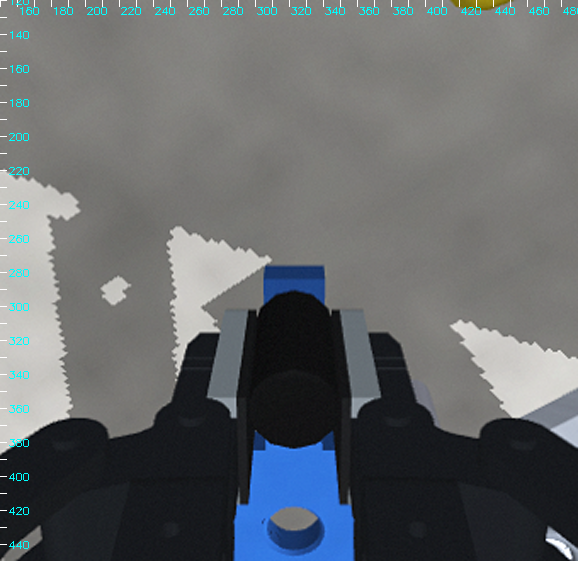

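View pics/s2.png

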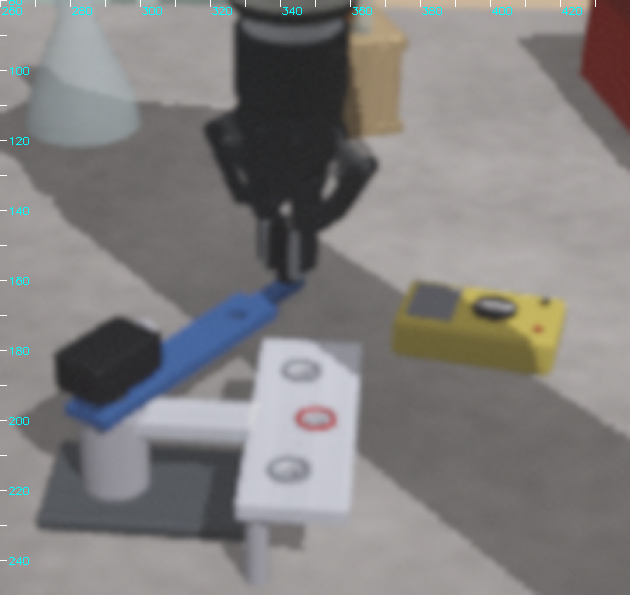

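```bash
cat > swing.py <<'E'
from h import *
import sys
piv=np.array([.6268,-.1155]);red=np.array([.4971,-.1093])
def rows(n0,n,total,step=None):
    t,g,R,q,f,w=gp(); s,p,r=pose()
    a0=np.arctan2(*(g[:2]-piv)[::-1])%(2*np.pi);a1=np.arctan2(*(red-piv)[::-1])%(2*np.pi)
    print('angle to go',a1-a0,'rad dist',np.linalg.norm(g[:2]-piv))
    for i in range(1,n+1):
        th=(a1-a0)*min(1,i/total); 
        rr=np.linalg.norm(g[:2]-piv)
        pt=piv+rr*np.array([np.cos(a0+th),np.sin(a0+th)])
        d=r.inv().apply(np.r_[pt-g[:2],0])*1000
        print([round(d[0]),round(d[1]),0,0,0,round(-th,3),0])
rows(0,int(sys.argv[1]),int(sys.argv[2]))
E
python3 swing.py 12 24
```

```text
angle to go -1.0047683451748757 rad dist 0.19051038147829938
[0, 8, 0, 0, 0, np.float64(0.042), 0]
[-1, 16, 0, 0, 0, np.float64(0.084), 0]
[-2, 24, 0, 0, 0, np.float64(0.126), 0]
[-3, 32, 0, 0, 0, np.float64(0.167), 0]
[-4, 40, 0, 0, 0, np.float64(0.209), 0]
[-6, 47, 0, 0, 0, np.float64(0.251), 0]
[-8, 55, 0, 0, 0, np.float64(0.293), 0]
[-11, 63, 0, 0, 0, np.float64(0.335), 0]
[-13, 70, 0, 0, 0, np.float64(0.377), 0]
[-17, 77, 0, 0, 0, np.float64(0.419), 0]
[-20, 85, 0, 0, 0, np.float64(0.461), 0]
[-24, 92, 0, 0, 0, np.float64(0.502), 0]
```

Call:
jog_arm(
  motion=[
    [[0,8,0,0,0,0.042,0],[-1,16,0,0,0,0.084,0],[-2,24,0,0,0,0.126,0],[-3,32,0,0,0,0.167,0],[-4,40,0,0,0,0.209,0],[-6,47,0,0,0,0.251,0],[-8,55,0,0,0,0.293,0],[-11,63,0,0,0,0.335,0],[-13,70,0,0,0,0.377,0],[-17,77,0,0,0,0.419,0],[-20,85,0,0,0,0.461,0],[-24,92,0,0,0,0.502,0]],
  ],
)

```text
t: 4.3
ee_pos: [0.4554, -0.1985, 0.2596]
tool_rot: [-0.225, 0.974, -0.001, 0.001]
contact_force: [1.7, -0.8, 5.5]
grip_width: 0.0161
```

```bash
python3 swing.py 12 10; python3 -c "
from h import *
print(gp())"
```

```text
angle to go -0.5004704777889666 rad dist 0.19023825899634567
[0, 10, 0, 0, 0, np.float64(0.05), 0]
[-1, 19, 0, 0, 0, np.float64(0.1), 0]
[-2, 28, 0, 0, 0, np.float64(0.15), 0]
[-4, 38, 0, 0, 0, np.float64(0.2), 0]
[-6, 47, 0, 0, 0, np.float64(0.25), 0]
[-9, 56, 0, 0, 0, np.float64(0.3), 0]
[-12, 65, 0, 0, 0, np.float64(0.35), 0]
[-15, 74, 0, 0, 0, np.float64(0.4), 0]
[-19, 83, 0, 0, 0, np.float64(0.45), 0]
[-23, 91, 0, 0, 0, np.float64(0.5), 0]
[-23, 91, 0, 0, 0, np.float64(0.5), 0]
[-23, 91, 0, 0, 0, np.float64(0.5), 0]
(4.3, array([ 0.4557, -0.1987,  0.1049]), array([[-0.8985, -0.4391,  0.0019],
       [-0.4391,  0.8985, -0.0011],
       [-0.0013, -0.0018, -1.    ]]), array([-0.5753,  0.308 , -0.4026,  0.8579,  0.0002, -1.0299]), array([ 1.6507, -0.7601,  5.4919]), 0.016063395245625313)
```

Call:
jog_arm(
  motion=[
    [[0,10,0,0,0,0.05,0],[-1,19,0,0,0,0.1,0],[-2,28,0,0,0,0.15,0],[-4,38,0,0,0,0.2,0],[-6,47,0,0,0,0.25,0],[-9,56,0,0,0,0.3,0],[-12,65,0,0,0,0.35,0],[-15,74,0,0,0,0.4,0],[-19,83,0,0,0,0.45,0],[-23,91,0,0,0,0.5,0],[-23,91,0,0,0,0.5,0],[-23,91,0,0,0,0.5,0]],
  ],
)

```text
t: 5.3
ee_pos: [0.4369, -0.1067, 0.2596]
tool_rot: [0.021, 1.0, -0.0, 0.002]
contact_force: [8.4, -0.1, -1.4]
grip_width: 0.0162
```

```bash
python3 -c "
from h import *
c=calibration('wrist');im=read_camera('wrist');np.save('w3.npy',c,allow_pickle=True)
crop(im[:,:,::-1],220,340,420,480,4,'w3.png')
im=read_camera('scene'); crop(im[:,:,::-1],210,210,310,300,6,'sc3.png')
print(gp())
R=gp()[2]; print(np.degrees(np.arctan2(R[1,1],R[0,1])))
"
```

```text
(5.4, array([ 0.4375, -0.1071,  0.1049]), array([[-0.9991,  0.0429,  0.0037],
       [ 0.0429,  0.9991, -0.0008],
       [-0.0037, -0.0006, -1.    ]]), array([-0.4219,  0.2357, -0.5114,  0.82  ,  0.0008, -0.379 ]), array([ 8.0498, -0.135 , -1.529 ]), 0.016147803867919242)
87.54117749588568
```

View pics/w3.png

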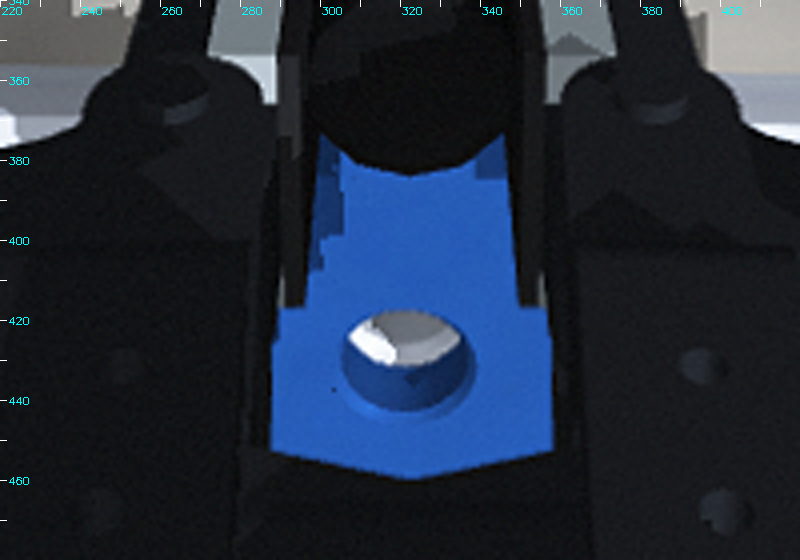

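View pics/sc3.png

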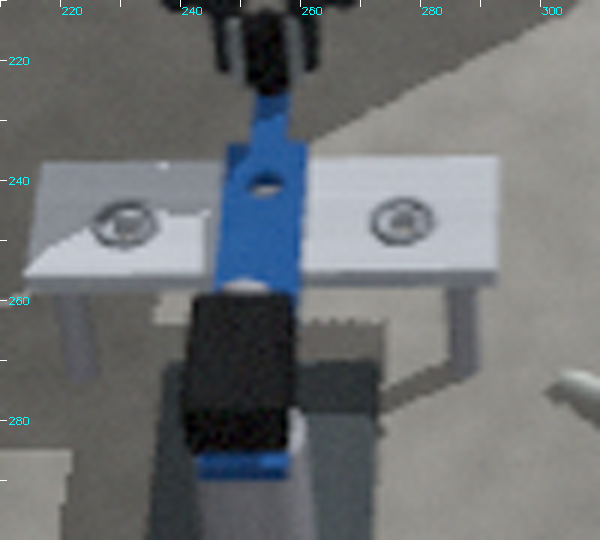

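Call:
jog_arm(
  motion=[
    [[0,0,0,0,0,0,0.5],[0,0,0,0,0,0,1],[0,0,0,0,0,0,1],[0,0,0,0,0,0,1],[0,0,-30,0,0,0,1],[0,0,-60,0,0,0,1],[0,0,-90,0,0,0,1],[0,0,-120,0,0,0,1],[0,0,-120,0,0,0,1]],
  ],
)

```text
t: 6.15
ee_pos: [0.4363, -0.107, 0.3836]
tool_rot: [0.022, 1.0, -0.001, 0.003]
contact_force: [0.7, 0.3, 0.3]
grip_width: 0.0861
```

```bash
python3 -c "
from h import *
s,p,r=pose()
c=calibration('wrist');im=read_camera('wrist');np.save('w4.npy',c,allow_pickle=True)
cv2.imwrite('pics/w4.png',im[:,:,::-1])
T=c['camera_from_world'];o=-T[:3,:3].T@T[:3,3]
print('cam in tool',r.inv().apply(o-p),r.inv().apply(T[2,:3]))
print(gp())
print(proj(c,[[.497,-.1092,.078],[.497,-.1092,.068]]))
"
```

```text
cam in tool [0.0788 0.0007 0.0308] [-0.3053 -0.0006  0.9523]
(6.2, array([ 0.4367, -0.1072,  0.2265]), array([[-0.9991,  0.0431,  0.0039],
       [ 0.0431,  0.9991, -0.0018],
       [-0.004 , -0.0017, -1.    ]]), array([-0.4222,  0.1412, -0.2741,  1.1512, -0.0001, -0.3791]), array([-0.5717,  0.5347, -0.8194]), 0.08564254926105186)
[[323.3336 307.6181]
 [323.3415 301.4373]]
```

View pics/w4.png

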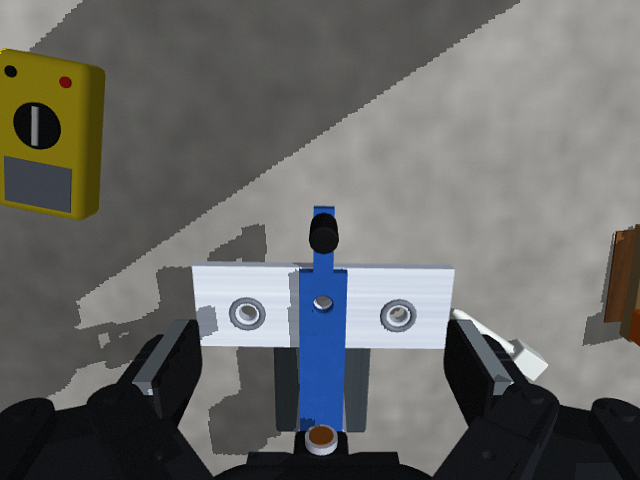

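```bash
python3 -c "
from h import *
crop(cv2.imread('pics/w4.png'),220,200,430,350,3.8,'w4c.png')"
```

```text
(no output)
```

View pics/w4c.png

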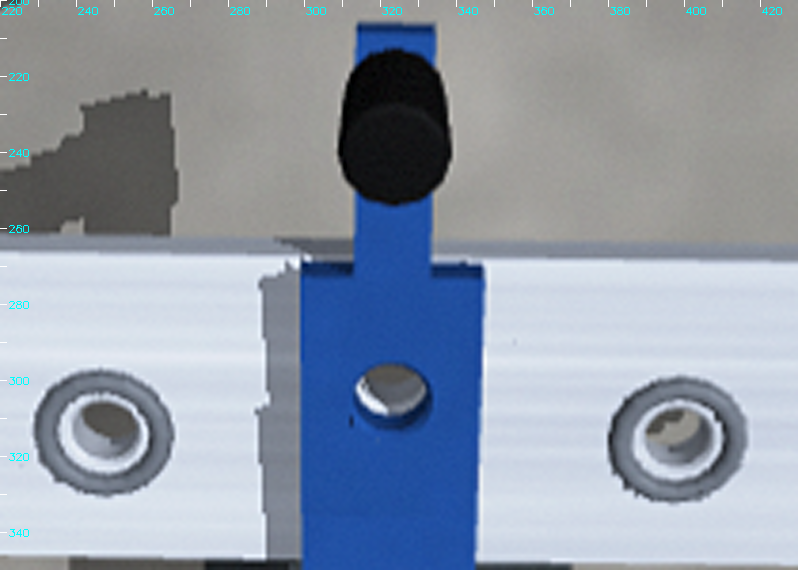

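```bash
python3 -c "
from h import *
c=np.load('w4.npy',allow_pickle=True).item()
P=onplane(c,[(247.2,313.7),(398.3,315.6),(323.1,304.4),(323,240)],[.068,.068,.078,.114]);print(P)
L,R=P[0,:2],P[1,:2];m=(L+R)/2;d=R-L;print(np.linalg.norm(d));y=d/np.linalg.norm(d);x=np.array([y[1],-y[0]])
piv=m+.13*np.cos(.45)*x; red=piv-.13*x; print(piv,red,P[2,:2]-red, np.linalg.norm(P[2,:2]-piv),np.linalg.norm(P[3,:2]-piv))
"
```

```text
[[ 0.5047 -0.1666  0.068 ]
 [ 0.5112 -0.0536  0.068 ]
 [ 0.4944 -0.1093  0.078 ]
 [ 0.4345 -0.1066  0.114 ]]
0.11324880188711522
[ 0.6248 -0.1168] [ 0.495  -0.1094] [-0.0006  0.0001] 0.13060853065297318 0.19063893508787622
```

Step 1 looks met: the arm hole sits within 1 mm of the computed middle hole. Next I look at the pin and the rest.

```bash
python3 -c "
from h import *
print(delta([.479,.24,.275],down(np.radians(92.5))))"
```

```text
(array([-28.1, 348.4, -49. ]), array([-0.0018,  0.0039, -0.0868]))
```

Call:
jog_arm(
  motion=[
    [[-28,348,-49,-0.002,0.004,-0.087,1],[-28,348,-49,-0.002,0.004,-0.087,1],[-28,348,-49,-0.002,0.004,-0.087,1],[-28,348,-49,-0.002,0.004,-0.087,1],[-28,348,-49,-0.002,0.004,-0.087,1],[-28,348,-49,-0.002,0.004,-0.087,1],[-28,348,-49,-0.002,0.004,-0.087,1],[-28,348,-49,-0.002,0.004,-0.087,1],[-28,348,-49,-0.002,0.004,-0.087,1],[-28,348,-49,-0.002,0.004,-0.087,1],[-28,348,-49,-0.002,0.004,-0.087,1],[-28,348,-49,-0.002,0.004,-0.087,1]],
  ],
)

```text
t: 7.2
ee_pos: [0.4785, 0.2393, 0.427]
tool_rot: [-0.022, 1.0, 0.001, -0.003]
contact_force: [-0.4, -0.2, 1.4]
grip_width: 0.0852
```

Call:
jog_arm(
  motion=[
    [[0,0,0,0,0,0,1],[0,0,0,0,0,0,1]],
  ],
)

```text
t: 7.37
ee_pos: [0.4787, 0.2388, 0.4277]
tool_rot: [-0.021, 1.0, 0.001, -0.002]
contact_force: [0.3, 0.3, 0.2]
grip_width: 0.0855
```

```bash
python3 -c "
from h import *
s,p,r=pose()
c=calibration('wrist');im=read_camera('wrist');np.save('w5.npy',c,allow_pickle=True)
cv2.imwrite('pics/w5.png',im[:,:,::-1])
print(gp())
"
```

```text
(7.4167, array([0.478 , 0.2392, 0.2731]), array([[-0.9991, -0.0425, -0.0042],
       [-0.0425,  0.9991,  0.0019],
       [ 0.0041,  0.0021, -1.    ]]), array([0.3098, 0.2762, 0.0328, 1.3308, 0.0031, 0.2673]), array([ 0.0246,  0.335 , -0.34  ]), 0.08566222800939603)
```

View pics/w5.png

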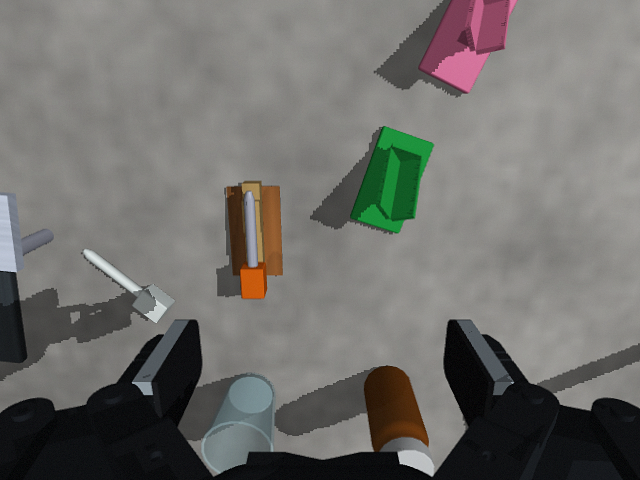

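```bash
python3 -c "
from h import *
im=cv2.imread('pics/w5.png')
crop(im,210,170,300,310,4.2,'w5a.png');crop(im,330,110,450,250,4.2,'w5b.png')"
```

```text
(no output)
```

View pics/w5a.png

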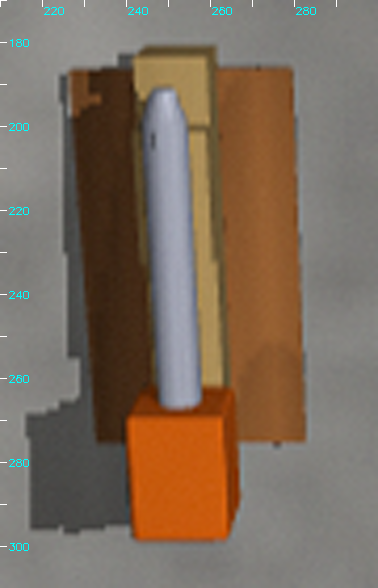

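View pics/w5b.png

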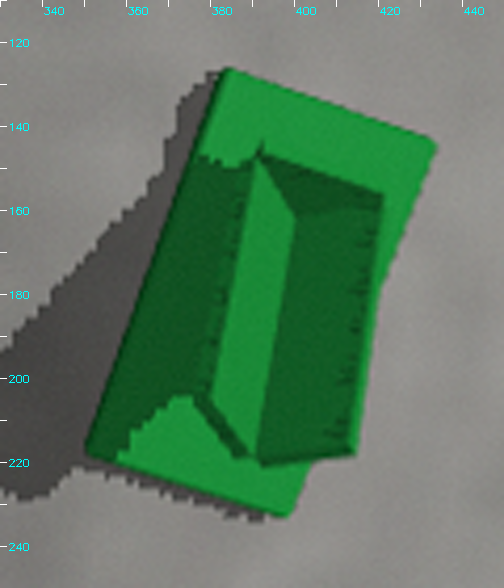

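```bash
python3 -c "
from h import *
c=np.load('w5.npy',allow_pickle=True).item()
k=onplane(c,[(251.8,283.2),(240.3,268.3),(263.4,268.3),(241.3,298),(263.2,298)],.037);print('knobtop',k)
t=onplane(c,[(249.3,191),(254.3,267)],.026);print('tip,shankend',t,np.linalg.norm(t[0]-t[1]))
d=k[0,:2]-t[0,:2];print('len',np.linalg.norm(d),'yaw',np.degrees(np.arctan2(d[1],d[0])))
for z in(0.004,.008):
  b=onplane(c,[(383.5,126),(434,143.7),(350.5,217.5),(398.5,233)],z);print(b[:,:2]);
  print([np.linalg.norm(b[i]-b[j]) for i,j in((0,1),(2,3),(0,2),(1,3))],[np.degrees(np.arctan2(*(b[j]-b[i])[1::-1])) for i,j in((0,2),(1,3))])
e=onplane(c,[(379.3,204.5),(414.5,217.7),(391.5,147),(420.8,156.3)],[.066,.066,.022,.022]);print('V',e)
mu=(e[0]+e[1])/2;mf=(e[2]+e[3])/2;print('widths',np.linalg.norm(e[0]-e[1]),np.linalg.norm(e[2]-e[3]));d=mu-mf;print('mid',mu,mf,np.linalg.norm(d),np.degrees(np.arctan2(d[1],d[0])))
s=calibration('scene');sd=calibration('side')
for P in([.559,.1775,.037],[.505,.29,.077]): print(proj(s,[P]),proj(sd,[P]))
"
```

```text
knobtop [[0.5559 0.1783 0.037 ]
 [0.5416 0.168  0.037 ]
 [0.5408 0.189  0.037 ]
 [0.5712 0.1683 0.037 ]
 [0.5704 0.1888 0.037 ]]
tip,shankend [[0.4723 0.1751 0.026 ]
 [0.5441 0.179  0.026 ]] 0.07194145076303017
len 0.08367200671490972 yaw 2.187692402729958
[[0.4125 0.2924]
 [0.426  0.3397]
 [0.4983 0.2679]
 [0.5118 0.3153]]
[np.float64(0.04920979971959018), np.float64(0.04927864672099105), np.float64(0.08923816055608699), np.float64(0.0892076247824254)] [np.float64(-15.955061081517254), np.float64(-15.910849282217008)]
[[0.4124 0.2919]
 [0.4258 0.3387]
 [0.4973 0.2676]
 [0.5107 0.3145]]
[np.float64(0.048709136692488345), np.float64(0.04877728324096471), np.float64(0.08833024693214217), np.float64(0.08830002183100845)] [np.float64(-15.955061081517275), np.float64(-15.910849282217024)]
V [[0.4712 0.2852 0.066 ]
 [0.4808 0.3145 0.066 ]
 [0.4293 0.2983 0.022 ]
 [0.4361 0.3247 0.022 ]]
widths 0.030847502396579848 0.027270235294659412
mid [0.476  0.2999 0.066 ] [0.4327 0.3115 0.022 ] 0.0628024862134843 -14.973685583058847
[[372.752  263.6438]] [[312.6106 303.8237]]
[[415.5637 234.2526]] [[342.7786 341.5794]]
```

```bash
python3 -c "
from h import *
R=down(np.radians(92.2))
print(delta([.5584,.178,.12],R));print(delta([.5584,.178,.032],R))
c=np.load('w5.npy',allow_pickle=True).item()
print(onplane(c,[(155,300),(175,302),(85,252)],.015))"
```

```text
(array([-77.7, -64.5, 152.6]), array([ 0.0021, -0.0041,  0.0041]))
(array([-78. , -64.7, 240.6]), array([ 0.0021, -0.0041,  0.0041]))
[[0.5876 0.0781 0.015 ]
 [0.5889 0.098  0.015 ]
 [0.5398 0.0141 0.015 ]]
```

Call:
jog_arm(
  motion=[
    [[-77.7,-64.6,153,0.002,-0.004,0.004,0.7],[-77.7,-64.6,153,0.002,-0.004,0.004,0.7],[-77.7,-64.6,153,0.002,-0.004,0.004,0.7],[-77.7,-64.6,153,0.002,-0.004,0.004,0.7],[-77.7,-64.6,153,0.002,-0.004,0.004,0.7],[-77.7,-64.6,153,0.002,-0.004,0.004,0.7],[-77.7,-64.6,153,0.002,-0.004,0.004,0.7],[-77.7,-64.6,153,0.002,-0.004,0.004,0.7]],
  ],
)

```text
t: 8.08
ee_pos: [0.5584, 0.1791, 0.2759]
tool_rot: [-0.02, 1.0, 0.0, 0.001]
contact_force: [-0.2, 0.1, 0.3]
grip_width: 0.0593
```

```bash
python3 -c "
from h import *
R=down(np.radians(92.2))
print(gp()); c=calibration('wrist')
im=read_camera('wrist'); crop(im[:,:,::-1],190,180,450,400,3,'w6.png')
print(proj(c,[[.5584,.178,.037],[.4736,.1747,.026]]))
print(delta([.5584,.178,.032],R))
"
```

```text
(8.0833, array([0.5586, 0.1792, 0.1212]), array([[-0.9992, -0.0397,  0.0015],
       [-0.0397,  0.9992,  0.0006],
       [-0.0015,  0.0005, -1.    ]]), array([ 0.1714,  0.4319, -0.1488,  0.9885,  0.0003,  0.1316]), array([-0.1958,  0.1109,  0.2702]), 0.05929010660494621)
[[318.9014 263.1781]
 [318.5535  92.6747]]
(array([ 0.2, -1.4, 89.4]), array([0.0006, 0.0022, 0.0018]))
```

View pics/w6.png

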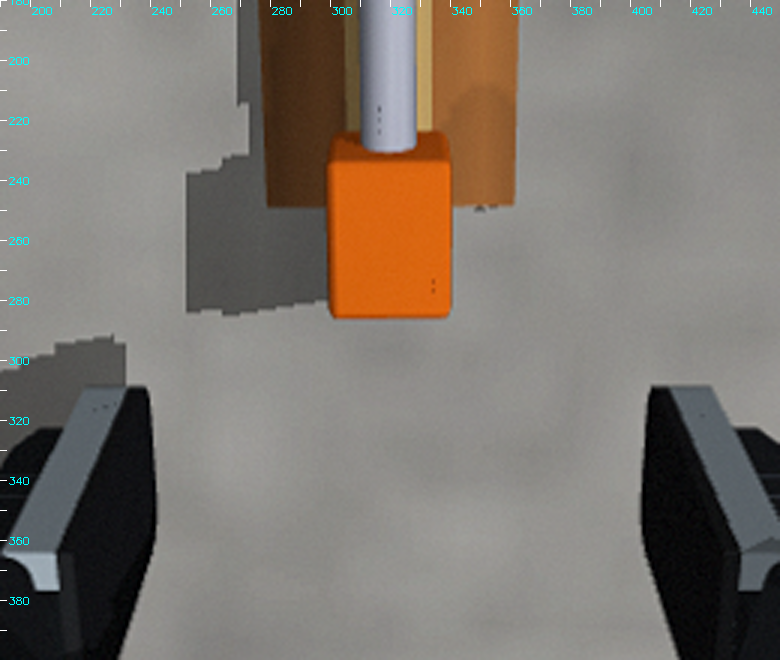

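Call:
jog_arm(
  motion=[
    [[0,-1,25,0,0.002,0.002,0.7],[0,-1,50,0,0.002,0.002,0.7],[0,-1,75,0,0.002,0.002,0.7],[0,-1,89,0,0.002,0.002,0.7],[0,-1,89,0,0.002,0.002,0.7],[0,-1,89,0,0.002,0.002,0],[0,-1,89,0,0.002,0.002,0],[0,-1,89,0,0.002,0.002,0],[0,-1,89,0,0.002,0.002,0],[0,-1,89,0,0.002,0.002,0],[0,-1,89,0,0.002,0.002,0]],
  ],
)

```text
t: 9.05
ee_pos: [0.559, 0.1782, 0.1873]
tool_rot: [-0.019, 1.0, 0.0, 0.0]
contact_force: [-1.5, 0.8, 10.7]
grip_width: 0.0207
```

```bash
python3 -c "
from h import *
print(gp())
c=calibration('wrist');im=read_camera('wrist'); crop(im[:,:,::-1],190,180,450,400,3,'w7.png')
"
```

```text
(9.05, array([0.5591, 0.1783, 0.0326]), array([[-0.9993, -0.0381,  0.0008],
       [-0.0381,  0.9993,  0.0008],
       [-0.0008,  0.0008, -1.    ]]), array([ 0.1696,  0.5126, -0.2799,  0.7773,  0.0006,  0.1315]), array([-1.5376,  0.7688, 10.6618]), 0.02069854334093155)
```

View pics/w7.png

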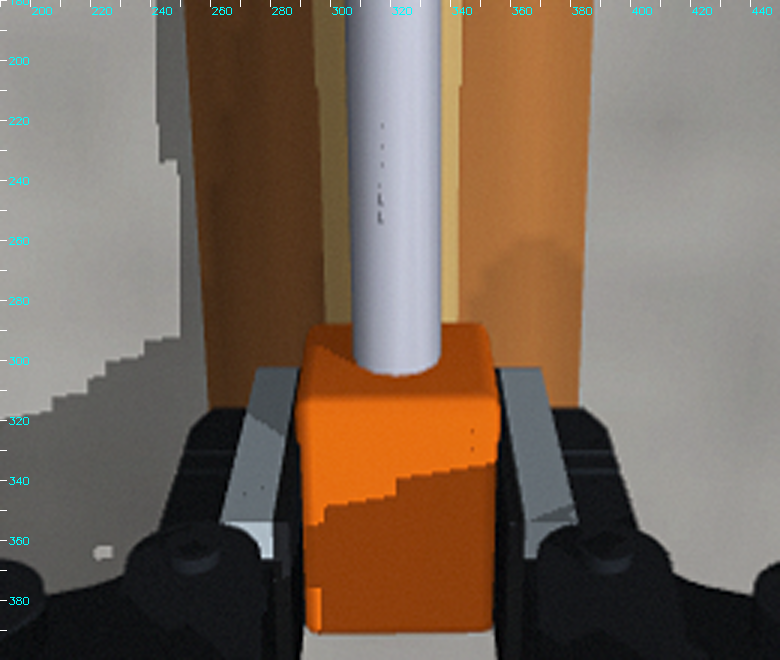

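```bash
python3 -c "
from h import *
c=calibration('wrist')
k=onplane(c,[(323,313),(323,390)],.037);print(k,k.mean(0),gp()[1])
"
```

```text
[[0.542  0.1785 0.037 ]
 [0.5707 0.1796 0.037 ]] [0.5563 0.179  0.037 ] [0.5591 0.1783 0.0326]
```

```bash
cat >> h.py <<'E'
S=np.array([.498,.2935,.077]); yr=np.radians(-15.9)
xr=np.array([np.cos(yr),np.sin(yr),0]);zz=np.array([0,0,1.])
def Rpin(u,y):
    u=u/np.linalg.norm(u);x=-u;z=np.cross(x,y);return Ro.from_matrix(np.c_[x,y,z])
u45=(xr+zz)/np.sqrt(2);n45=(zz-xr)/np.sqrt(2);yrest=np.array([-np.sin(yr),np.cos(yr),0])
E
python3 -c "
from h import *
R=Rpin(u45,yrest)
off=np.array([.001,0,.0066])
s,p,r=pose(); 
p1=p+np.array([0,0,.13])
for o in(.06,.04,0.003): 
  G=S+o*n45+.003*u45-R.apply(off); print(delta(G,R,p1,r))
"
```

```text
(array([202.7, 165.2,  80.9]), array([ 0.1248, -0.7781,  0.2987]))
(array([189.3, 160.8,  95.1]), array([ 0.1248, -0.7781,  0.2987]))
(array([164.4, 152.6, 121.2]), array([ 0.1248, -0.7781,  0.2987]))
```

Call:
jog_arm(
  motion=[
    [[0,0,-20,0,0,0,0],[0,0,-50,0,0,0,0],[0,0,-90,0,0,0,0],[0,0,-130,0,0,0,0],[0,0,-130,0,0,0,0],[0,0,-130,0,0,0,0]],
  ],
)

```text
t: 9.6
ee_pos: [0.5593, 0.1781, 0.3186]
tool_rot: [-0.019, 1.0, 0.0, 0.002]
contact_force: [-0.2, 0.3, -1.1]
grip_width: 0.0212
```

```bash
python3 -c "
from h import *
R=Rpin(u45,yrest)
off=np.array([.001,0,.0066])
print(gp())
for o in(.06,): 
  G=S+o*n45+.003*u45-R.apply(off); print(delta(G,R))
im=read_camera('side'); crop(im[:,:,::-1],220,180,440,420,2.5,'s8.png')
"
```

```text
(9.6, array([0.5599, 0.1782, 0.1639]), array([[-0.9993, -0.038 ,  0.0036],
       [-0.038 ,  0.9993,  0.0011],
       [-0.0037,  0.0009, -1.    ]]), array([ 0.1694,  0.4039, -0.0721,  1.0911,  0.0004,  0.1314]), array([-0.1687,  0.2854, -1.0697]), 0.021223118789062294)
(array([203.2, 165.3,  81.7]), array([ 0.1252, -0.7752,  0.2984]))
```

View pics/s8.png

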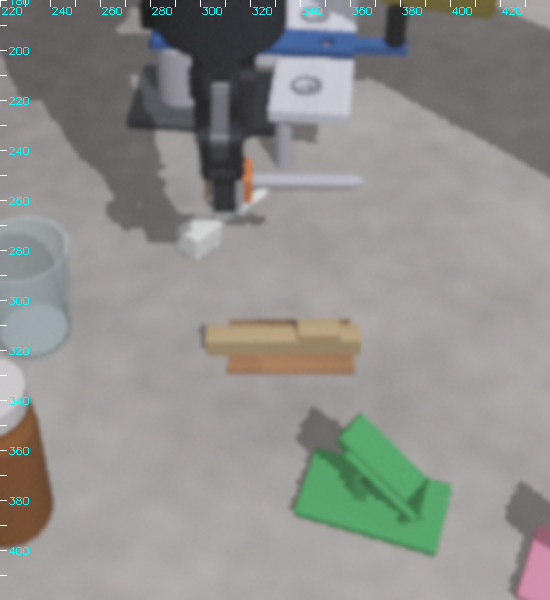

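The pin is held level, with its shank from (316,252) to (360,252). I move over the rest with the tilt.

Call:
jog_arm(
  motion=[
    [[203,165,82,0.125,-0.775,0.298,0],[203,165,82,0.125,-0.775,0.298,0],[203,165,82,0.125,-0.775,0.298,0],[203,165,82,0.125,-0.775,0.298,0],[203,165,82,0.125,-0.775,0.298,0],[203,165,82,0.125,-0.775,0.298,0],[203,165,82,0.125,-0.775,0.298,0],[203,165,82,0.125,-0.775,0.298,0],[203,165,82,0.125,-0.775,0.298,0],[203,165,82,0.125,-0.775,0.298,0],[203,165,82,0.125,-0.775,0.298,0],[203,165,82,0.125,-0.775,0.298,0]],
  ],
)

```text
t: 10.65
ee_pos: [0.3508, 0.3345, 0.2341]
tool_rot: [0.128, 0.916, -0.054, 0.376]
contact_force: [0.4, -1.8, -0.4]
grip_width: 0.0207
```

```bash
python3 -c "
from h import *
R=Rpin(u45,yrest)
off=np.array([.001,0,.0066])
print(gp()); print('knob',gp()[1]+gp()[2]@off, 'want',S+.06*n45+.003*u45)
im=read_camera('side'); crop(im[:,:,::-1],260,220,460,420,3,'s9.png')
im=read_camera('scene'); crop(im[:,:,::-1],360,170,480,290,5,'sc9.png')
c=calibration('wrist');im=read_camera('wrist');cv2.imwrite('pics/w9.png',im[:,:,::-1]);np.save('w9.npy',c,allow_pickle=True)
"
```

```text
(10.65, array([0.4553, 0.3043, 0.1241]), array([[-0.684 ,  0.2756,  0.6755],
       [ 0.1947,  0.9613, -0.195 ],
       [-0.703 , -0.0019, -0.7111]]), array([ 0.732 ,  0.2424, -0.7703,  0.076 , -0.6391,  0.848 ]), array([ 0.3705, -1.8134, -0.3712]), 0.02066202452316485)
knob [0.4591 0.3032 0.1187] want [0.4592 0.3045 0.1215]
```

View pics/s9.png

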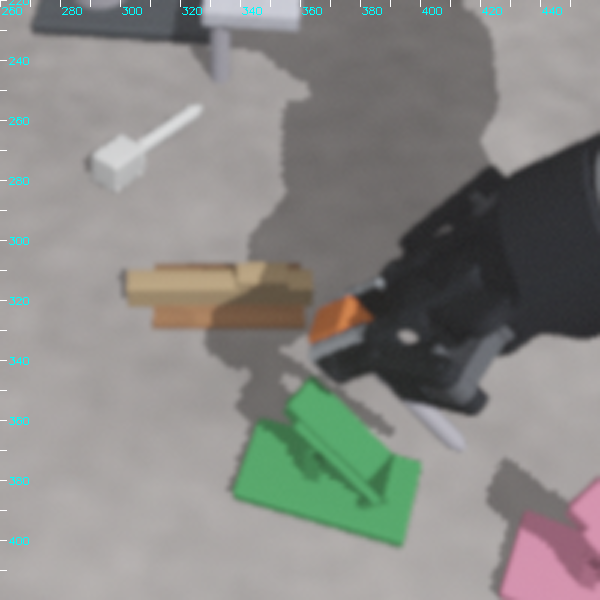

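View pics/sc9.png

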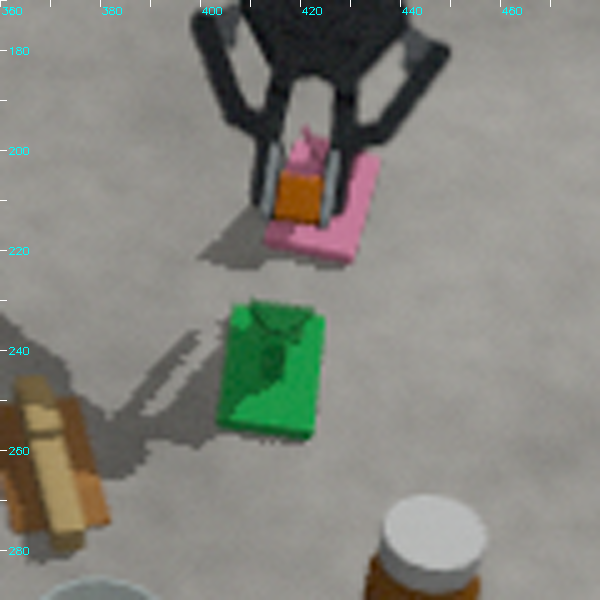

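View pics/w9.png

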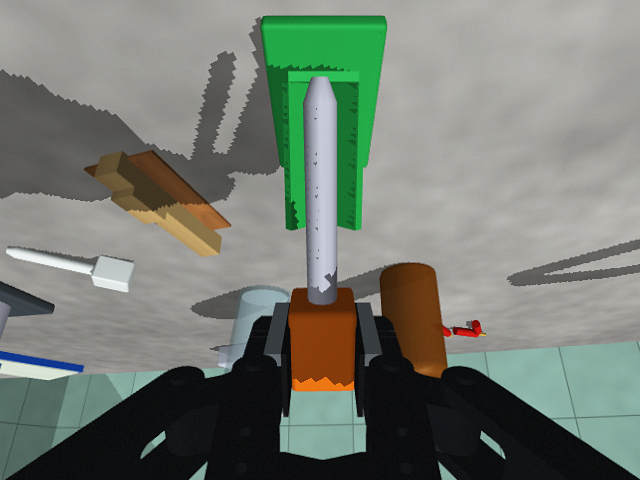

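```bash
python3 -c "
from h import *
R=Rpin(u45,yrest)
off=np.array([.001,0,.0066])
print(gp()[1])
for o in(.03,.015,.003,.0): 
  G=S+o*n45+.003*u45-R.apply(off); print(delta(G,R))
"
```

```text
[0.455  0.3044 0.1241]
(array([-1.4,  1. , 28.1]), array([-0.0025, -0.0054,  0.0004]))
(array([-1.5,  1. , 43.1]), array([-0.0025, -0.0054,  0.0004]))
(array([-1.6,  1.1, 55.1]), array([-0.0025, -0.0054,  0.0004]))
(array([-1.6,  1.1, 58.1]), array([-0.0025, -0.0054,  0.0004]))
```

Call:
jog_arm(
  motion=[
    [[-1.5,1,10,-0.002,-0.005,0,0],[-1.5,1,20,-0.002,-0.005,0,0],[-1.5,1,30,-0.002,-0.005,0,0],[-1.5,1,40,-0.002,-0.005,0,0],[-1.5,1,46,-0.002,-0.005,0,0],[-1.5,1,50,-0.002,-0.005,0,0],[-1.5,1,50,-0.002,-0.005,0,0]],
  ],
)

```text
t: 11.38
ee_pos: [0.3851, 0.3258, 0.1989]
tool_rot: [0.127, 0.915, -0.053, 0.379]
contact_force: [-1.0, -0.0, -1.2]
grip_width: 0.021
```

```bash
python3 -c "
from h import *
off=np.array([.001,0,.0066])
g=gp();print(g[0],g[1],g[4]); k=g[1]+g[2]@off-S; print('knob-S: u,n,y',k@u45,k@n45,k@yrest)
im=read_camera('side'); crop(im[:,:,::-1],300,280,440,420,4,'s10.png')
im=read_camera('wrist');cv2.imwrite('pics/w10.png',im[:,:,::-1])
"
```

```text
11.3833 [0.4902 0.2958 0.0895] [-0.9609 -0.016  -1.2289]
knob-S: u,n,y 0.0020856911485550426 0.007943797013164788 5.138889105121835e-05
```

View pics/s10.png

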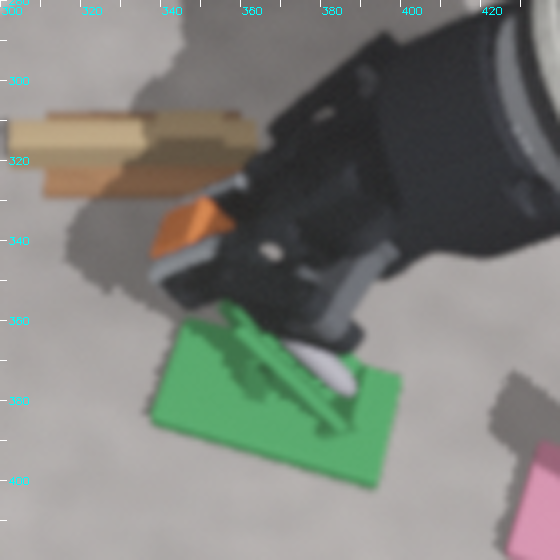

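View pics/w10.png

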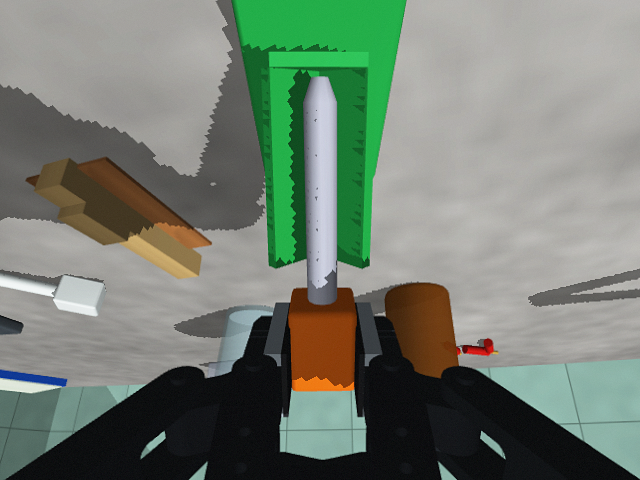

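Call:
jog_arm(
  motion=[
    [[0,0,2,0,0,0,0],[0,0,4,0,0,0,0],[0,0,6,0,0,0,0],[0,0,7,0,0,0,0],[0,0,7,0,0,0,0]],
  ],
)

```text
t: 11.9
ee_pos: [0.3893, 0.3246, 0.1944]
tool_rot: [0.127, 0.915, -0.053, 0.379]
contact_force: [-5.3, -1.5, 4.1]
grip_width: 0.0206
```

```bash
python3 -c "
from h import *
off=np.array([.001,0,.0066])
g=gp();print(g[0],g[1],g[4]); k=g[1]+g[2]@off-S; print('knob-S: u,n,y',k@u45,k@n45,k@yrest)
"
```

```text
11.9 [0.4945 0.2946 0.0849] [-5.3364 -1.5299  4.1346]
knob-S: u,n,y 0.0020018506843131906 0.0016399647893819657 0.0001389888350680419
```

Contact is about 7 N, normal to the trough, with the knob about 2 mm from the seat. I release and back off.

Call:
jog_arm(
  motion=[
    [[0,0,0,0,0,0,0.3],[0,0,0,0,0,0,0.6],[0,0,0,0,0,0,0.8],[0,0,0,0,0,0,0.8],[0,0,0,0,0,0,0.8],[0,0,-20,0,0,0,0.8],[0,0,-50,0,0,0,0.8],[0,0,-80,0,0,0,0.8],[0,0,-100,0,0,0,0.8],[0,0,-100,0,0,0,0.8]],
  ],
)

```text
t: 12.73
ee_pos: [0.3201, 0.3449, 0.2677]
tool_rot: [0.127, 0.915, -0.051, 0.38]
contact_force: [1.1, -0.2, 1.1]
grip_width: 0.0684
```

```bash
python3 -c "
from h import *
g=gp();print(g)
c=calibration('wrist')
im=read_camera('wrist');cv2.imwrite('pics/w11.png',im[:,:,::-1]);np.save('w11.npy',c,allow_pickle=True)
im=read_camera('side'); crop(im[:,:,::-1],300,280,440,420,4,'s11.png')
"
```

```text
(12.7333, array([0.4257, 0.3155, 0.1584]), array([[-0.6794,  0.2705,  0.6821],
       [ 0.1925,  0.9627, -0.1901],
       [-0.7081,  0.0022, -0.7061]]), array([ 0.7981,  0.1794, -0.7255,  0.217 , -0.6701,  0.9143]), array([ 1.084 , -0.1686,  1.097 ]), 0.06842442789987287)
```

View pics/w11.png

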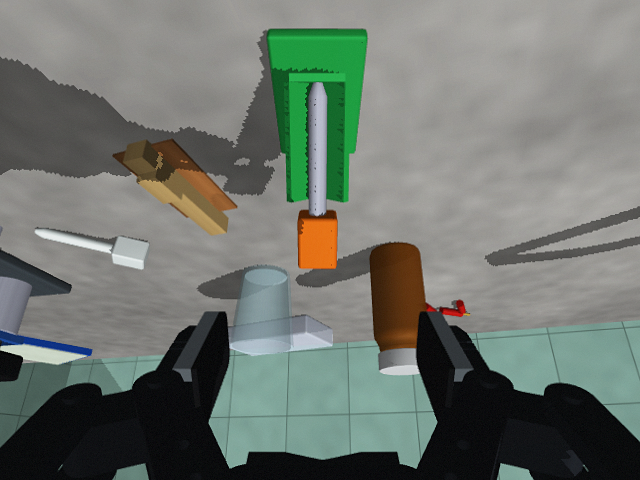

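View pics/s11.png

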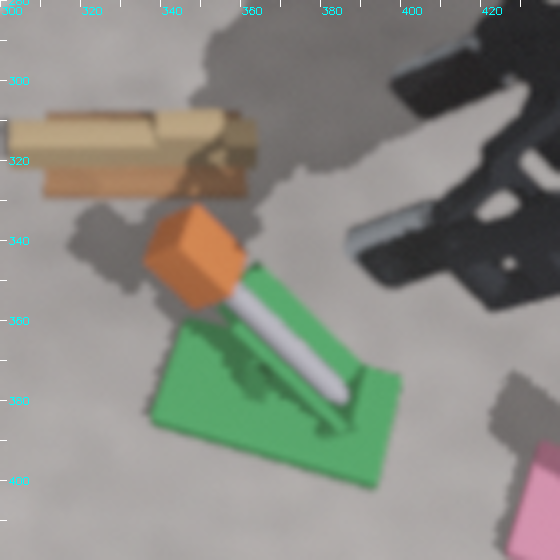

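The pin leans in the rest: side view shows the knob at (348,345) and the tip at (384,378); wrist view shows the shank centred in the trough. For the end-on regrasp I fit a quick kinematic model to check reach.

```bash
cat > kin.py <<'E'
from h import *
from scipy.optimize import least_squares
import itertools
D=[ # q, pos, is_grasp, R(tool) as matrix
([1.0387,.2635,-.04896,1.2594,0,1.4155],[.1931,.4881,.4042],0,None),
([.0751,.0207,-.4425,1.1074,0,-.7927],[.3584,.1084,.3698],0,None),
([-.6111,.3738,-.0748,1.1237,0,-1.5623],[.5108,-.2587,.1802],1,[[-.5807,-.8141,-.0012],[-.8141,.5807,.0009],[0,.0015,-1]]),
([-.4222,.1412,-.2741,1.1512,-.0001,-.3791],[.4367,-.1072,.2265],1,[[-.9991,.0431,.0039],[.0431,.9991,-.0018],[-.004,-.0017,-1]]),
([.3098,.2762,.0328,1.3308,.0031,.2673],[.478,.2392,.2731],1,[[-.9991,-.0425,-.0042],[-.0425,.9991,.0019],[.0041,.0021,-1]]),
([.1696,.5126,-.2799,.7773,.0006,.1315],[.5591,.1783,.0326],1,[[-.9993,-.0381,.0008],[-.0381,.9993,.0008],[-.0008,.0008,-1]]),
([.1694,.4039,-.0721,1.0911,.0004,.1314],[.5599,.1782,.1639],1,[[-.9993,-.038,.0036],[-.038,.9993,.0011],[-.0037,.0009,-1]]),
([.732,.2424,-.7703,.076,-.6391,.848],[.4553,.3043,.1241],1,[[-.684,.2756,.6755],[.1947,.9613,-.195],[-.703,-.0019,-.7111]]),
([.7981,.1794,-.7255,.217,-.6701,.9143],[.4257,.3155,.1584],1,[[-.6794,.2705,.6821],[.1925,.9627,-.1901],[-.7081,.0022,-.7061]]),
([-.4219,.2357,-.5114,.82,.0008,-.379],[.4375,-.1071,.1049],1,[[-.9991,.0429,.0037],[.0429,.9991,-.0008],[-.0037,-.0006,-1]]),
([-.5753,.308,-.4026,.8579,.0002,-1.0299],[.4557,-.1987,.1049],1,[[-.8985,-.4391,.0019],[-.4391,.8985,-.0011],[-.0013,-.0018,-1]]),
]
E_=lambda ax,a: Ro.from_euler(ax,a).as_matrix()
# zero: q=0 with q4=pi/2 -> tool down. tool at q: z along; pitch = q2-q3+q4, tool z = pitched vector from up? pitch pi/2 -> down
def fk(P,q,sg):
    h,a1,a2,a3x,a3z,dy,dx,dz,ex,ez=P
    M=E_('z',q[0]);p=M@np.array([a1,0,h])
    M=M@E_('y',q[1]);p=p+M@np.array([0,0,a2])
    M=M@E_('y',-q[2]);p=p+M@np.array([a3x,0,a3z])
    M=M@E_('y',q[3]);p=p+M@np.array([dx,dy,dz])
    # at total pitch pi/2: local x -> down ; tool z = local x
    M=M@E_('z',sg[0]*q[4]);p=p+M@np.array([ex,0,ez])
    M=M@E_('x',sg[1]*q[5])
    # tool axes at q6=0 & down: local x=down(z_t); tool y yaw=q1+pi/2 -> local y ; x_t = y x z
    T=np.array([[0,0,1.],[0,1,0],[-1,0,0]]) # columns: tool x,y,z in local
    return p,M@T
def res(P,sg):
    out=[]
    for q,x,g,R in D:
        p,M=fk(P,q,sg); 
        if g:p=p+M[:,2]*tcp_to_grasp
        out+=list(p-np.array(x))
        if R is not None: out+=list(.1*(M-np.array(R)).ravel())
    return np.array(out)
P0=[.2,0,.4,.35,0,.08,.05,0,.05,0]
def best():
    b=None
    for sg in itertools.product((1,-1),(1,-1)):
        r=least_squares(res,P0,args=(sg,),x_scale=.1)
        if b is None or r.cost<b[0]: b=(r.cost,sg,r.x)
    return b
if __name__=='__main__':
    b=best();print(b);np.save('kin.npy',np.array([b[1],b[2]],dtype=object),allow_pickle=True)
    print(np.abs(res(b[2],b[1])).max())
E
python3 kin.py
```

```text
(np.float64(1.6746851581289985e-08), (1, 1), array([ 0.1594,  0.0001,  0.5814,  0.3698,  0.0507,  0.0812,  0.1389,
       -0.44  ,  0.1122,  0.4399]))
9.686213659754195e-05
```

```bash
cat > ik.py <<'E'
from kin import *
sg,P=np.load('kin.npy',allow_pickle=True); P=np.array(P,float)
lo=np.array([-2.65,-.89,-1.18,-2.13,-1.35,-3.14]);hi=np.array([2.65,1.7,1.37,2.11,1.29,3.14])
def ik(G,R,q0=None):
    Rm=R.as_matrix();t=np.array(G)-Rm[:,2]*tcp_to_grasp
    def f(q):
        p,M=fk(P,q,sg);return np.r_[p-t,.2*(M-Rm).ravel()]
    best=None
    rng=np.random.default_rng(0)
    starts=[q0] if q0 is not None else [rng.uniform(lo,hi)*.8 for _ in range(25)]
    for s in starts:
        r=least_squares(f,np.clip(s,lo+1e-3,hi-1e-3),bounds=(lo,hi),x_scale=1.)
        if best is None or r.cost<best[0]-1e-9: best=(r.cost,r.x)
    return best
def Rzy(z,y):
    z=z/np.linalg.norm(z);y=y-(y@z)*z;y/=np.linalg.norm(y);return Ro.from_matrix(np.c_[np.cross(y,z),y,z])
E
python3 - <<'E'
from ik import *
for tau in (45,30,22.5,10,0):   # tool tilt from vertical
  th=np.radians(tau)
  z=-(np.sin(th)*xr+np.cos(th)*zz)
  for sgn in(1,-1):
    G=S+.006*u45
    c,q=ik(G,Rzy(z,sgn*yrest)); c2,q2=ik(G-z*.08,Rzy(z,sgn*yrest))
    print(tau,sgn,'%.1e'%c,q,'%.1e'%c2,q2)
E
```

```text
45 1 2.9e-22 [0.2262 0.9238 0.416  1.7823 0.3483 0.3716] 5.0e-19 [0.1907 0.9996 0.7461 2.0459 0.3248 0.3434]
45 -1 1.4e-23 [ 0.2262  0.9238  0.416   1.7823  0.3483 -2.77  ] 3.2e-18 [ 0.1907  0.9996  0.7461  2.0459  0.3248 -2.7982]
30 1 1.8e-18 [0.2658 0.7468 0.1992 1.4822 0.2615 0.4819] 4.6e-25 [0.2366 0.7679 0.4375 1.7063 0.2484 0.4549]
30 -1 1.1e-21 [ 0.2658  0.7468  0.1992  1.4822  0.2615 -2.6597] 4.9e-20 [ 0.2366  0.7679  0.4375  1.7063  0.2484 -2.6867]
22.5 1 2.6e-22 [0.2907 0.6647 0.091  1.3329 0.2074 0.5329] 2.8e-17 [0.2663 0.6632 0.2972 1.5455 0.1993 0.5094]
22.5 -1 5.5e-20 [ 0.2907  0.6647  0.091   1.3329  0.2074 -2.6087] 2.4e-22 [ 0.2663  0.6632  0.2972  1.5455  0.1993 -2.6322]
10 1 1.7e-28 [ 0.3402  0.5411 -0.087   1.0855  0.1007  0.6105] 1.8e-25 [0.3272 0.5056 0.0765 1.2857 0.0989 0.5976]
10 -1 4.5e-17 [ 0.3402  0.5411 -0.087   1.0855  0.1007 -2.5311] 1.9e-21 [ 0.3272  0.5056  0.0765  1.2857  0.0989 -2.544 ]
0 1 1.1e-25 [ 0.387   0.457  -0.2262  0.8875 -0.      0.6645] 1.5e-23 [ 0.387   0.3972 -0.0906  1.083  -0.      0.6645]
0 -1 6.8e-27 [ 0.387   0.457  -0.2262  0.8875 -0.     -2.477 ] 9.1e-27 [ 0.387   0.3972 -0.0906  1.083  -0.     -2.477 ]
```

```bash
python3 - <<'E'
from ik import *
R0=Rzy(-zz,yrest);R1=Rzy(-u45,yrest)
A=np.array([.50,.29,.27]); 
s,p,r=pose()
print(delta(A,R0))
B=S+.088*u45
print(delta(B,R1,A-R0.as_matrix()[:,2]*tcp_to_grasp,R0))
# interpolation reach check
q=np.array(s['qpos'])
from scipy.spatial.transform import Slerp
sl=Slerp([0,1],Ro.concatenate([R0,R1]));tA=A+zz*tcp_to_grasp;tB=B+u45*tcp_to_grasp
for f in np.linspace(0,1,6):
    R=sl([f])[0];t=tA+f*(tB-tA);c,qq=ik(t+R.as_matrix()[:,2]*tcp_to_grasp,R,None);print(f,'%.0e'%c,qq,t)
E
```

```text
(array([-244.6,   -3.9,   19.3]), array([0.0013, 0.7857, 0.0027]))
(array([-168.7,    2.8,  176.1]), array([0.    , 0.7854, 0.    ]))
0.0 1e-19 [0.3846 0.3517 0.1364 1.3555 0.     0.6621] [0.5    0.29   0.4247]
0.2 3e-22 [0.3338 0.4577 0.2061 1.4481 0.0899 0.6055] [0.5326 0.2813 0.3895]
0.4 1e-16 [0.2896 0.5747 0.2971 1.5607 0.1668 0.5446] [0.5652 0.2726 0.3543]
0.6000000000000001 1e-24 [0.2514 0.7028 0.4132 1.6957 0.2311 0.4801] [0.5978 0.2639 0.319 ]
0.8 4e-16 [0.2183 0.8436 0.5612 1.857  0.2834 0.4125] [0.6304 0.2552 0.2838]
1.0 2e-17 [0.1898 1.0025 0.7566 2.0536 0.3242 0.3427] [0.663  0.2465 0.2486]
```

Call:
jog_arm(
  motion=[
    [[-245,-4,19,0.001,0.786,0.003,0.8],[-245,-4,19,0.001,0.786,0.003,0.8],[-245,-4,19,0.001,0.786,0.003,0.8],[-245,-4,19,0.001,0.786,0.003,0.8],[-245,-4,19,0.001,0.786,0.003,0.8],[-245,-4,19,0.001,0.786,0.003,0.8],[-245,-4,19,0.001,0.786,0.003,0.8],[-245,-4,19,0.001,0.786,0.003,0.8],[-245,-4,19,0.001,0.786,0.003,0.8],[-245,-4,19,0.001,0.786,0.003,0.8]],
  ],
)

```text
t: 13.67
ee_pos: [0.5005, 0.2894, 0.4227]
tool_rot: [0.139, 0.99, -0.001, -0.0]
contact_force: [-0.0, 0.6, 0.3]
grip_width: 0.0683
```

```bash
python3 - <<'E'
from ik import *
R1=Rzy(-u45,yrest)
print(gp()[:3]); B=S+.088*u45
print(delta(B,R1))
c=calibration('wrist');im=read_camera('wrist');cv2.imwrite('pics/w12.png',im[:,:,::-1])
print(proj(c,[S+np.array([0,0,0]),S+.015*u45+.011*n45,S-.015*u45+.011*n45]))
E
```

```text
(13.6667, array([0.5005, 0.2892, 0.268 ]), array([[-0.9613,  0.2756, -0.0005],
       [ 0.2756,  0.9613, -0.0016],
       [ 0.    , -0.0017, -1.    ]]))
(array([-168. ,    3.8,  174.1]), array([-0.0009,  0.7854, -0.0023]))
[[326.9432 210.0211]
 [327.1505 219.7744]
 [326.9133 185.4241]]
```

View pics/w12.png

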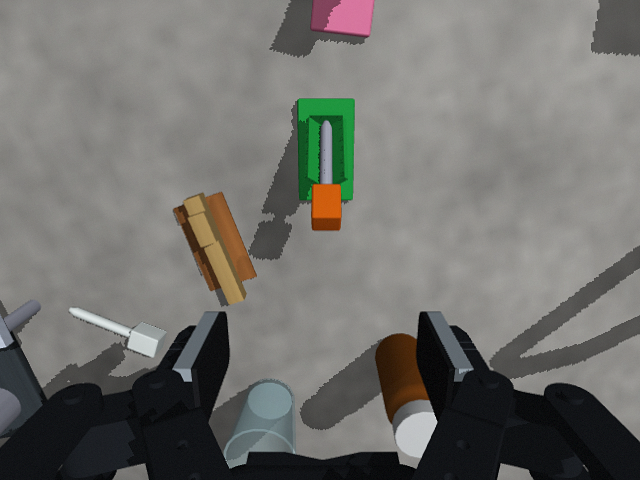

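```bash
python3 - <<'E'
from h import *
crop(cv2.imread('pics/w12.png'),290,90,370,240,5-1,'w12c.png')
c=calibration('wrist')
for a,b in((.015,.011),(-.015,.011),(.015,-.011)): print(a,b,proj(c,[S+a*u45+b*n45+.011*yrest,S+a*u45+b*n45-.011*yrest]).ravel())
print(proj(c,[S-.085*u45]))
E
```

```text
0.015 0.011 [342.3233 220.8377 311.9427 220.8881]
-0.015 0.011 [341.4535 186.5115 312.3883 186.5641]
0.015 -0.011 [341.2188 235.1755 312.6564 235.2212]
[[326.4156 126.3035]]
```

View pics/w12c.png

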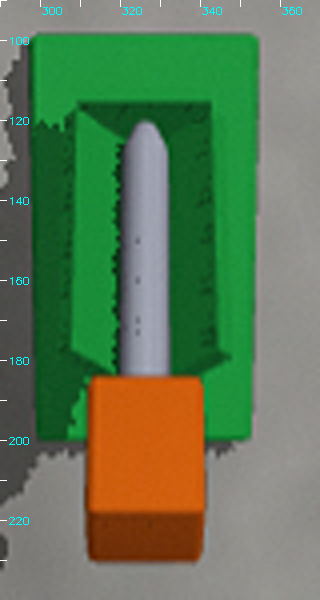

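The knob's top face spans rows 184–218 against a predicted 186–221, which matches the known 2–3 mm wrist-camera bias. I go to the end-on pre-grasp.

Call:
jog_arm(
  motion=[
    [[-168,3.5,174,0,0.785,-0.002,0.8],[-168,3.5,174,0,0.785,-0.002,0.8],[-168,3.5,174,0,0.785,-0.002,0.8],[-168,3.5,174,0,0.785,-0.002,0.8],[-168,3.5,174,0,0.785,-0.002,0.8],[-168,3.5,174,0,0.785,-0.002,0.8],[-168,3.5,174,0,0.785,-0.002,0.8],[-168,3.5,174,0,0.785,-0.002,0.8],[-168,3.5,174,0,0.785,-0.002,0.8],[-168,3.5,174,0,0.785,-0.002,0.8]],
  ],
)

```text
t: 14.55
ee_pos: [0.6615, 0.2476, 0.2524]
tool_rot: [0.127, 0.916, 0.053, -0.377]
contact_force: [-0.6, -0.0, -0.1]
grip_width: 0.0684
```

```bash
python3 - <<'E'
from ik import *
R1=Rzy(-u45,yrest)
g=gp();print(g[:2],g[3:]); B=S+.088*u45
print(delta(B,R1)); print(delta(S+.008*u45,R1))
c=calibration('wrist');im=read_camera('wrist');cv2.imwrite('pics/w13.png',im[:,:,::-1]);np.save('w13.npy',c,allow_pickle=True)
for a,b in((.015,.011),(.015,-.011)): print(a,b,proj(c,[S+a*u45+b*n45+.011*yrest,S+a*u45+b*n45-.011*yrest]).ravel())
im=read_camera('side');cv2.imwrite('pics/s13.png',im[:,:,::-1])
E
```

```text
(14.55, array([0.5567, 0.2773, 0.1426])) (array([0.192 , 0.9958, 0.7537, 2.053 , 0.3234, 0.3434]), array([-0.5706, -0.0433, -0.056 ]), 0.06838920110401354)
(array([-4. , -0.6,  1.4]), array([-0.0009,  0.0044,  0.0023]))
(array([-3.6, -0.6, 81.4]), array([-0.0009,  0.0044,  0.0023]))
0.015 0.011 [342.4714 256.0262 298.0623 255.9759]
0.015 -0.011 [341.7826 296.459  298.7909 296.4098]
```

View pics/w13.png

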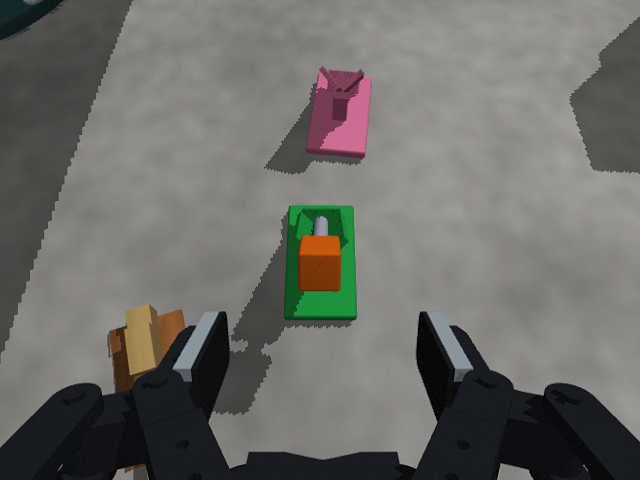

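View pics/s13.png

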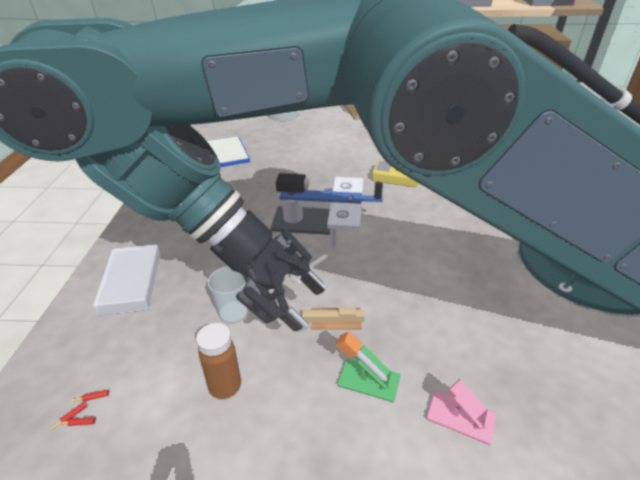

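Call:
jog_arm(
  motion=[
    [[-3.5,-0.5,25,0,0.004,0.002,0.8],[-3.5,-0.5,50,0,0.004,0.002,0.8],[-3.5,-0.5,70,0,0.004,0.002,0.8],[-3.5,-0.5,81,0,0.004,0.002,0.8],[-3.5,-0.5,81,0,0.004,0.002,0.8],[-3.5,-0.5,81,0,0.004,0.002,0.8]],
  ],
)

```text
t: 15.15
ee_pos: [0.6089, 0.2615, 0.193]
tool_rot: [0.128, 0.915, 0.053, -0.38]
contact_force: [0.1, 0.1, 0.6]
grip_width: 0.0682
```

```bash
python3 - <<'E'
from ik import *
g=gp();print(g[:2],g[3:]); k=g[1]-S; print('grasp-S: u,n,y',k@u45,k@n45,k@yrest)
c=calibration('wrist');im=read_camera('wrist');crop(im[:,:,::-1],180,180,460,400,2.8,'w14.png')
im=read_camera('side');crop(im[:,:,::-1],230,220,430,410,3,'s14.png')
E
```

```text
(15.15, array([0.5035, 0.2915, 0.0838])) (array([0.2245, 0.9255, 0.4259, 1.7931, 0.3475, 0.3698]), array([0.0839, 0.0958, 0.6294]), 0.06823730182518378)
grasp-S: u,n,y 0.008975464922503383 0.0007060198631714895 -0.0004330228195465632
```

View pics/w14.png

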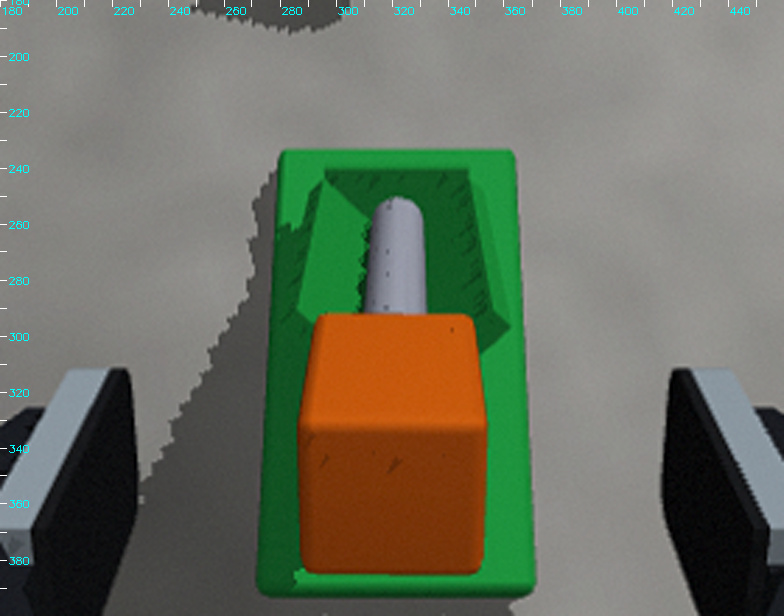

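View pics/s14.png

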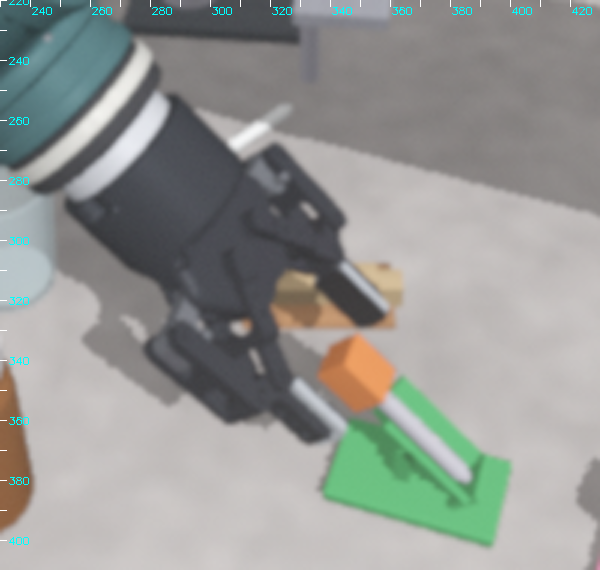

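Call:
jog_arm(
  motion=[
    [[0,0,0,0,0,0,0],[0,0,0,0,0,0,0],[0,0,0,0,0,0,0],[0,0,0,0,0,0,0],[0,0,0,0,0,0,0],[0,0,0,0,0,0,0]],
  ],
)

```text
t: 15.75
ee_pos: [0.6097, 0.2609, 0.1911]
tool_rot: [0.128, 0.914, 0.053, -0.381]
contact_force: [3.7, -2.4, 3.2]
grip_width: 0.0209
```

```bash
python3 - <<'E'
from ik import *
g=gp();print(g[:2],g[3:]); k=g[1]-S; print('grasp-S: u,n,y',k@u45,k@n45,k@yrest)
c=calibration('wrist');im=read_camera('wrist');crop(im[:,:,::-1],180,180,460,400,2.8,'w15.png');np.save('w15.npy',c,allow_pickle=True)
im=read_camera('side');crop(im[:,:,::-1],230,220,430,410,3,'s15.png')
E
```

```text
(15.75, array([0.504 , 0.2909, 0.0822])) (array([0.2233, 0.9288, 0.4271, 1.7933, 0.3475, 0.3697]), array([ 3.7279, -2.4199,  3.2302]), 0.02088570032643649)
grasp-S: u,n,y 0.008232183484907948 -0.000941941664027081 -0.0008323972375224164
```

View pics/w15.png

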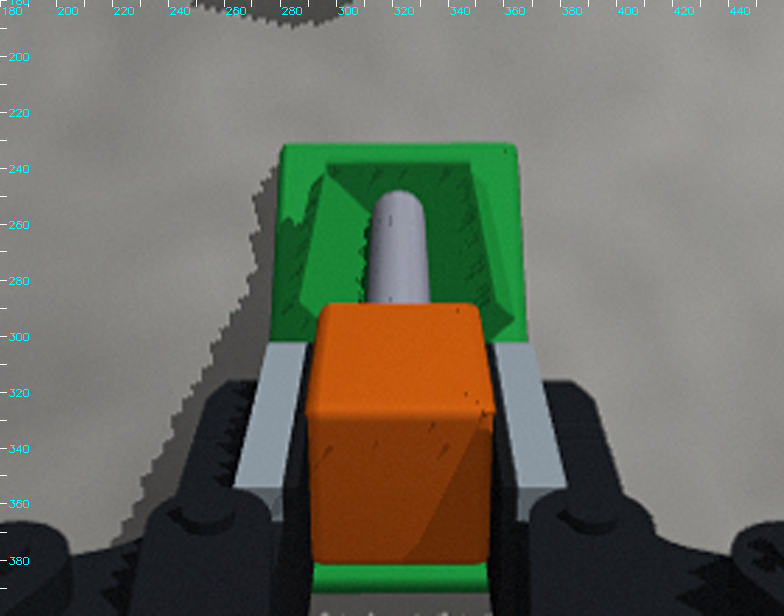

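View pics/s15.png

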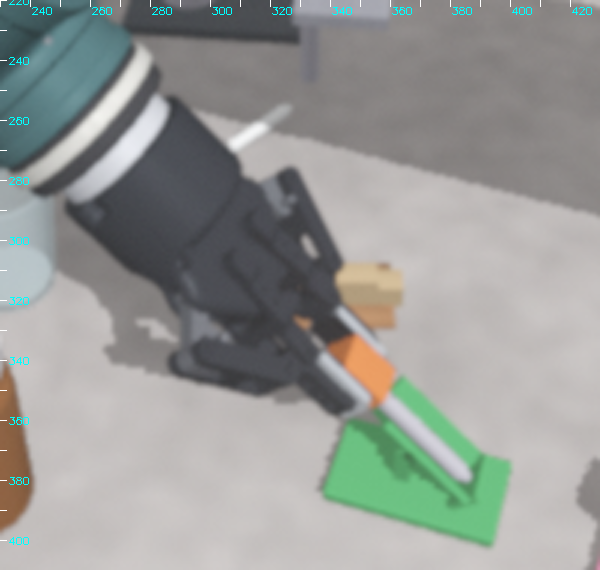

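```bash
python3 - <<'E'
from ik import *
c=np.load('w15.npy',allow_pickle=True).item();s,p,r=pose()
T=c['camera_from_world']
n=cv2.undistortPoints(np.array([[[322.5,327.5]],[[322.5,354]],[[322.5,380.5]],[[313,288.5]],[[322,249.]]],float),K(c),c['dist_coeffs']).reshape(-1,2)
o=r.inv().apply(-T[:3,:3].T@T[:3,3]-p)
for (a,b),zt in zip(n,[.148,.148,.148,.178,.248]):
    d=r.inv().apply(T[:3,:3].T@np.array([a,b,1])); print(o+d*(zt-o[2])/d[2])
# pads: silver edge tips: front far edge
E
```

```text
[0.0135 0.0006 0.148 ]
[0.004  0.0006 0.148 ]
[-0.0059  0.0006  0.148 ]
[ 0.0133 -0.0029  0.178 ]
[0.0053 0.0004 0.248 ]
```

```bash
python3 - <<'E'
from ik import *
s,p,r=pose()
yh=np.radians(87.3)
R2=down(yh)
p1=p+.05*u45
M=np.array([.50,.20,.29])
print('withdraw then', delta(M,R2,p1,r))
H=np.array([.497,-.1093])
print(ik(np.r_[H,.25],R2)); print(ik(np.r_[H,.10],R2)); print(ik(M,R2))
E
```

```text
withdraw then (array([242.2, -89.1, -65.5]), array([ 0.0899, -0.7859, -0.2198]))
(np.float64(1.9699060335206988e-26), array([-0.3767,  0.2354, -0.0868,  1.2486, -0.    , -0.3296]))
(np.float64(2.979564945742334e-17), array([-0.3767,  0.3319, -0.3805,  0.8584,  0.    , -0.3296]))
(np.float64(3.115950433382938e-23), array([ 0.2291,  0.2786,  0.0816,  1.3739, -0.    ,  0.2763]))
```

Call:
jog_arm(
  motion=[
    [[0,0,-8,0,0,0,0],[0,0,-20,0,0,0,0],[0,0,-35,0,0,0,0],[0,0,-50,0,0,0,0],[0,0,-50,0,0,0,0],[0,0,-50,0,0,0,0]],
  ],
)

```text
t: 16.35
ee_pos: [0.6437, 0.2514, 0.2257]
tool_rot: [0.128, 0.914, 0.053, -0.381]
contact_force: [-0.9, -1.1, 0.5]
grip_width: 0.0208
```

```bash
python3 - <<'E'
from ik import *
g=gp();print(g[:2],g[3:])
print(delta([.50,.20,.29],down(np.radians(87.3))))
E
```

```text
(16.35, array([0.538 , 0.2815, 0.1168])) (array([0.2009, 0.9703, 0.6187, 1.9496, 0.333 , 0.3518]), array([-0.9156, -1.1249,  0.5499]), 0.020761826708341913)
(array([242.7, -89.2, -66. ]), array([ 0.0901, -0.7863, -0.2199]))
```

Call:
jog_arm(
  motion=[
    [[243,-89,-66,0.09,-0.786,-0.22,0],[243,-89,-66,0.09,-0.786,-0.22,0],[243,-89,-66,0.09,-0.786,-0.22,0],[243,-89,-66,0.09,-0.786,-0.22,0],[243,-89,-66,0.09,-0.786,-0.22,0],[243,-89,-66,0.09,-0.786,-0.22,0],[243,-89,-66,0.09,-0.786,-0.22,0],[243,-89,-66,0.09,-0.786,-0.22,0],[243,-89,-66,0.09,-0.786,-0.22,0],[243,-89,-66,0.09,-0.786,-0.22,0],[243,-89,-66,0.09,-0.786,-0.22,0]],
  ],
)

```text
t: 17.27
ee_pos: [0.5003, 0.2004, 0.4434]
tool_rot: [0.024, 1.0, -0.0, -0.002]
contact_force: [0.0, 0.1, -0.8]
grip_width: 0.021
```

```bash
python3 - <<'E'
from ik import *
g=gp();print(g[:2],g[3:])
print(delta([.497,-.1093,.245],down(np.radians(87.3))))
E
```

```text
(17.2667, array([0.4996, 0.2004, 0.2887])) (array([0.2296, 0.2815, 0.0823, 1.3761, 0.0009, 0.2766]), array([ 0.0358,  0.1471, -0.76  ]), 0.02100529493942167)
(array([ -11.5, -309.5,   43.7]), array([-0.0004, -0.0046,  0.0001]))
```

Call:
jog_arm(
  motion=[
    [[-11.5,-309.5,44,0,-0.004,0,0],[-11.5,-309.5,44,0,-0.004,0,0],[-11.5,-309.5,44,0,-0.004,0,0],[-11.5,-309.5,44,0,-0.004,0,0],[-11.5,-309.5,44,0,-0.004,0,0],[-11.5,-309.5,44,0,-0.004,0,0],[-11.5,-309.5,44,0,-0.004,0,0],[-11.5,-309.5,44,0,-0.004,0,0],[-11.5,-309.5,44,0,-0.004,0,0],[-11.5,-309.5,44,0,-0.004,0,0],[-11.5,-309.5,44,0,-0.004,0,0],[-11.5,-309.5,44,0,-0.004,0,0]],
  ],
)

```text
t: 18.27
ee_pos: [0.4972, -0.1086, 0.4008]
tool_rot: [0.023, 1.0, 0.0, 0.001]
contact_force: [0.1, 0.3, -1.2]
grip_width: 0.0207
```

```bash
python3 - <<'E'
from ik import *
g=gp();print(g[:3])
im=read_camera('wrist');cv2.imwrite('pics/w16.png',im[:,:,::-1])
np.save('w16.npy',calibration('wrist'),allow_pickle=True)
im=read_camera('side');crop(im[:,:,::-1],260,100,420,240,4.5,'s16.png')
im=read_camera('scene');crop(im[:,:,::-1],200,140,320,280,4.2,'sc16.png')
g=gp();print(g[:3]); print('tip pred side,scene', [proj(calibration(n),[g[1]-[0,0,.093],g[1]-[0,0,.023]]) for n in('side','scene')])
E
```

```text
(18.2667, array([ 0.4975, -0.1085,  0.2461]), array([[-0.999 ,  0.0457,  0.0024],
       [ 0.0457,  0.999 ,  0.0008],
       [-0.0024,  0.0009, -1.    ]]))
(18.4167, array([ 0.4975, -0.1086,  0.2466]), array([[-0.999 ,  0.0454,  0.0034],
       [ 0.0454,  0.999 ,  0.0001],
       [-0.0034,  0.0003, -1.    ]]))
tip pred side,scene [array([[350.1743, 165.3614],
       [351.2197, 134.2654]]), array([[251.8333, 217.2037],
       [249.5799, 194.1614]])]
```

View pics/s16.png

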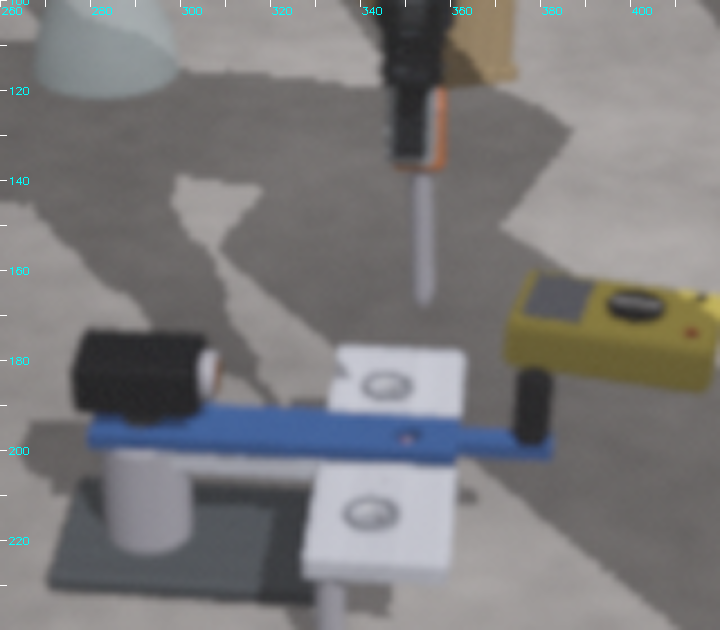

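View pics/sc16.png

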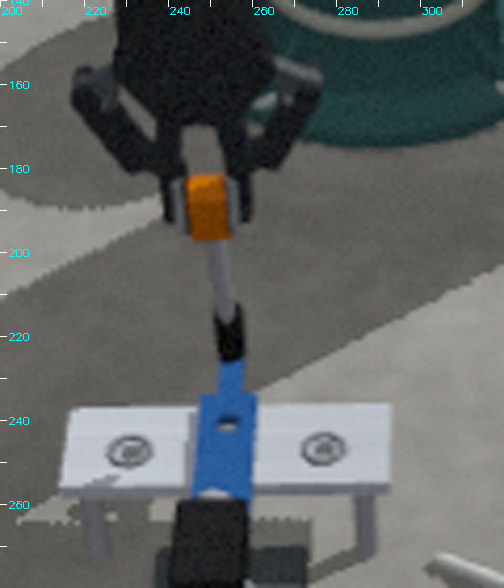

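View pics/w16.png

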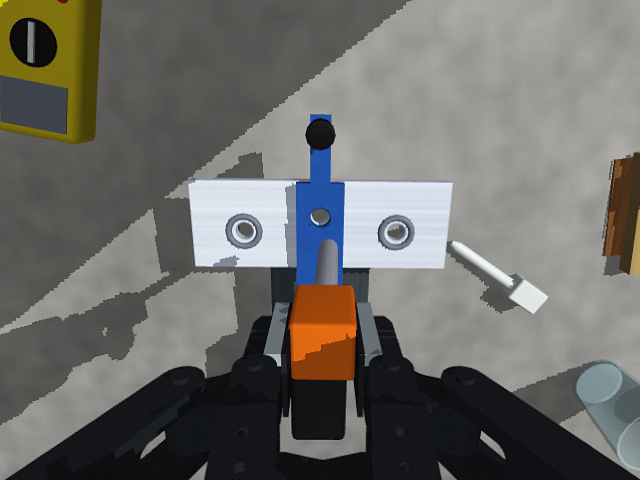

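```bash
python3 - <<'E'
from ik import *
im=read_camera('side');cv2.imwrite('pics/s17f.png',im[:,:,::-1]);crop(im[:,:,::-1],320,125,400,205,7,'s17.png')
im=read_camera('scene');cv2.imwrite('pics/sc17f.png',im[:,:,::-1]);crop(im[:,:,::-1],225,175,285,255,7,'sc17.png')
c=calibration('side');d=calibration('scene')
print(proj(c,[[.497,-.1093,.078]]),proj(d,[[.497,-.1093,.078]]))
g=gp();print(g[1])
for dx in(0,-.004): print(dx,[proj(k,[g[1]+[dx,0,-.093],g[1]+[dx,0,-.023]]).ravel() for k in(c,d)])
E
```

```text
[[349.4088 195.6651]] [[253.835 240.266]]
[ 0.4975 -0.1088  0.2467]
0 [array([350.1991, 165.2525, 351.2456, 134.1556]), array([251.7201, 217.1601, 249.4628, 194.1155])]
-0.004 [array([352.1168, 165.288 , 353.2569, 134.1868]), array([251.7227, 216.0431, 249.4715, 193.0095])]
```

View pics/s17.png

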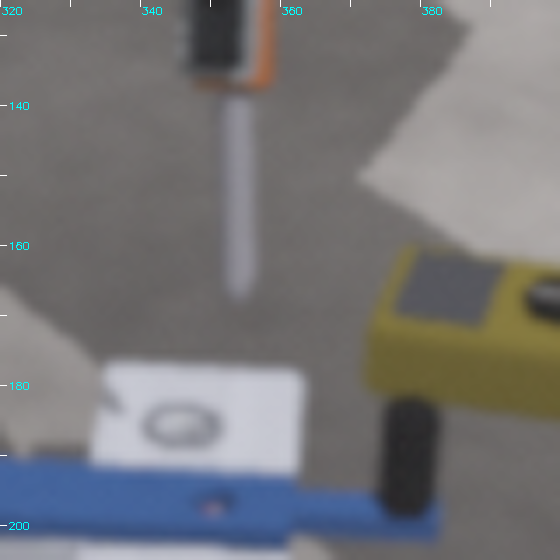

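View pics/sc17.png

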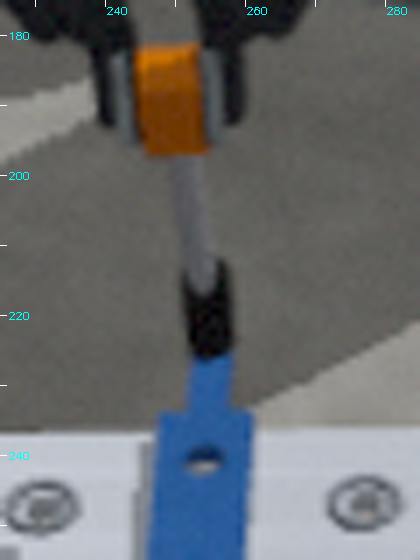

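```bash
python3 - <<'E'
from ik import *
s=calibration('scene');d=calibration('side');w=np.load('w16.npy',allow_pickle=True).item()
def tri(a,b):
    n=[cv2.undistortPoints(np.array(p,float).reshape(1,1,2),K(c),c['dist_coeffs']).reshape(2,1) for p,c in((a,s),(b,d))]
    X=cv2.triangulatePoints(s['camera_from_world'][:3],d['camera_from_world'][:3],*n);return (X[:3]/X[3]).ravel()
print('hole',tri((254.1,240.5),(350.4,196.5)))
print('tip',tri((254.6,216.5),(354.2,167.8)))
print('upper',tri((251.0,196.8),(354.0,138.2)))
print('wrist tip at z=.154',onplane(w,[(328,240.5)],.154),'wrist hole',onplane(w,[(320,216)],.078))
crop(cv2.imread('pics/w16.png'),230,190,420,390,3,'w16c.png')
E
```

```text
hole [ 0.495  -0.109   0.0757]
tip [ 0.4898 -0.1028  0.1501]
upper [ 0.4929 -0.1068  0.2143]
wrist tip at z=.154 [[ 0.4877 -0.1044  0.154 ]] wrist hole [[ 0.4935 -0.1093  0.078 ]]
```

View pics/w16c.png

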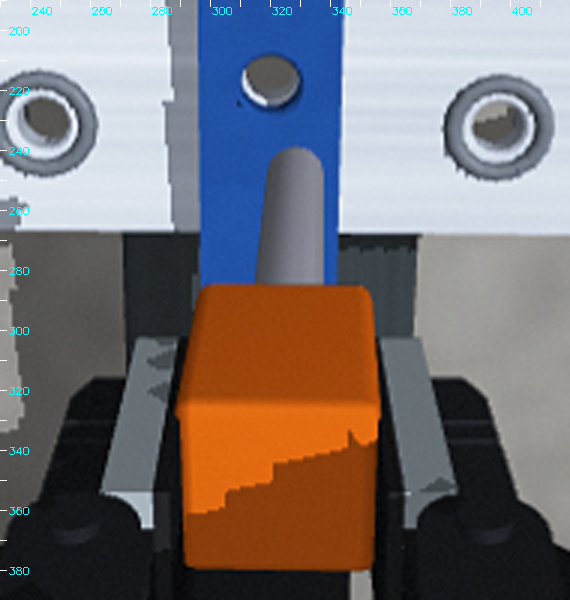

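```bash
cat > tipmove.py <<'E'
from ik import *
def tm(tip_now,tip_want,omega):
    s,p,r=pose(); t=r.inv().apply(np.array(tip_now)-p)
    R=Ro.from_rotvec(omega)*r
    pn=np.array(tip_want)-R.apply(t)
    print('tip in tool',t); return np.round(r.inv().apply(pn-p)*1000,1),np.round((r.inv()*R).as_rotvec(),4)
E
python3 - <<'E'
from tipmove import *
H=np.array([.496,-.1093])
print(tm([H[0]-.0055,H[1]+.005,.153],[H[0],H[1],.088],[-.035,-.04,0]))
E
```

```text
tip in tool [0.0075 0.0042 0.2484]
(array([ 4.8,  3.5, 64.9]), array([ 0.0331, -0.0416, -0.0001]))
```

Call:
jog_arm(
  motion=[
    [[4.8,3.5,15,0.033,-0.042,0,0],[4.8,3.5,30,0.033,-0.042,0,0],[4.8,3.5,45,0.033,-0.042,0,0],[4.8,3.5,60,0.033,-0.042,0,0],[4.8,3.5,65,0.033,-0.042,0,0],[4.8,3.5,65,0.033,-0.042,0,0],[4.8,3.5,65,0.033,-0.042,0,0]],
  ],
)

```text
t: 19.1
ee_pos: [0.4926, -0.1056, 0.3368]
tool_rot: [0.023, 0.999, -0.017, 0.022]
contact_force: [0.1, 0.3, -0.7]
grip_width: 0.0206
```

```bash
python3 - <<'E'
from ik import *
g=gp();print(g)
np.save('w18.npy',calibration('wrist'),allow_pickle=True)
im=read_camera('wrist');cv2.imwrite('pics/w18.png',im[:,:,::-1]);crop(im[:,:,::-1],230,200,420,400,3,'w18c.png')
im=read_camera('side');cv2.imwrite('pics/s18f.png',im[:,:,::-1]);crop(im[:,:,::-1],320,135,400,215,7,'s18.png')
im=read_camera('scene');cv2.imwrite('pics/sc18f.png',im[:,:,::-1]);crop(im[:,:,::-1],225,185,285,265,7,'sc18.png')
E
```

```text
(19.1, array([ 0.4994, -0.111 ,  0.1823]), array([[-0.9979,  0.0474,  0.0441],
       [ 0.0458,  0.9983, -0.035 ],
       [-0.0457, -0.0329, -0.9984]]), array([-0.3694,  0.2376, -0.2745,  1.0049, -0.0167, -0.3232]), array([ 0.0962,  0.3049, -0.6712]), 0.020640830639945887)
```

View pics/w18c.png

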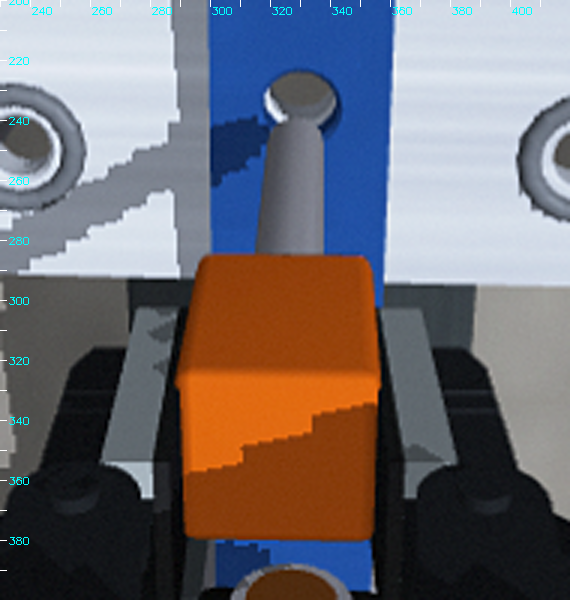

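View pics/s18.png

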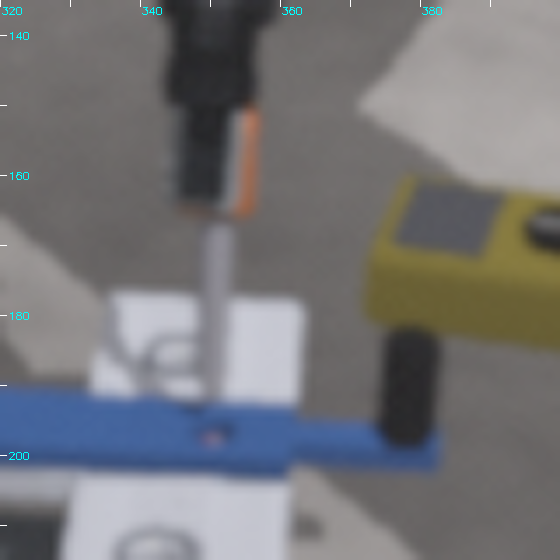

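View pics/sc18.png

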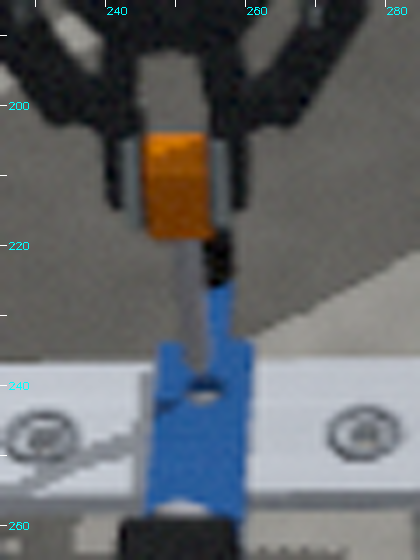

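```bash
python3 - <<'E'
from tipmove import *
w=np.load('w18.npy',allow_pickle=True).item();s=calibration('scene');d=calibration('side')
h=onplane(w,[(330.8,234.5)],.078)[0];print('hole wrist',h)
print('expect tip px if over hole (z=.088,.086)',proj(w,[[h[0],h[1],.088],[h[0],h[1],.086]]),'seen 328.8,242')
for z in(.086,.088,.09): t=onplane(w,[(328.8,242)],z)[0];print(z,'tip-hole wrist',(t-h)*1000)
def tri(a,b):
    n=[cv2.undistortPoints(np.array(p,float).reshape(1,1,2),K(c),c['dist_coeffs']).reshape(2,1) for p,c in((a,s),(b,d))]
    X=cv2.triangulatePoints(s['camera_from_world'][:3],d['camera_from_world'][:3],*n);return (X[:3]/X[3]).ravel()
H=tri((254.2,240.5),(350.2,196.7));T=tri((253.6,238),(350.1,192));U=tri((250.8,219.5),(351.2,167));print('tri',H,T,U,'T-H',(T-H)*1e3,'axis',(U-T)/ (U-T)[2])
print('pred tip from tool', gp()[1]+gp()[2]@np.array([.0075,.0042,.2484-tcp_to_grasp]))
E
```

```text
hole wrist [ 0.4941 -0.1089  0.078 ]
expect tip px if over hole (z=.088,.086) [[330.53   240.654 ]
 [330.5858 239.3831]] seen 328.8,242
0.086 tip-hole wrist [ 1.4806 -1.0361  8.    ]
0.088 tip-hole wrist [ 0.7394 -0.9658 10.    ]
0.09 tip-hole wrist [-0.0018 -0.8955 12.    ]
tri [ 0.4953 -0.1086  0.0757] [ 0.4964 -0.1097  0.0863] [ 0.496  -0.1121  0.1467] T-H [ 1.0889 -1.1164 10.6228] axis [-0.0067 -0.0387  1.    ]
pred tip from tool [ 0.4967 -0.11    0.0887]
```

```bash
python3 - <<'E'
from tipmove import *
s,p,r=pose()
for dz in(-5,-10,-16,-22,-40,-60,-80): print(dz,np.round(r.inv().apply([-.9,1.05,dz]),1))
E
```

```text
-5 [1.2 1.2 4.9]
-10 [1.4 1.3 9.9]
-16 [ 1.7  1.5 15.9]
-22 [ 2.   1.7 21.9]
-40 [ 2.8  2.3 39.9]
-60 [ 3.8  3.  59.8]
-80 [ 4.7  3.7 79.8]
```

Call:
jog_arm(
  motion=[
    [[1,1,0,0,0,0,0],[1.2,1.2,5,0,0,0,0],[1.4,1.3,10,0,0,0,0],[1.6,1.4,13,0,0,0,0],[1.7,1.5,16,0,0,0,0],[1.8,1.6,19,0,0,0,0],[2,1.7,22,0,0,0,0],[2,1.7,22,0,0,0,0]],
  ],
)

```text
t: 19.92
ee_pos: [0.4914, -0.1047, 0.3135]
tool_rot: [0.023, 0.999, -0.017, 0.022]
contact_force: [-0.0, 0.8, 0.1]
grip_width: 0.0212
```

```bash
python3 - <<'E'
from ik import *
g=gp();print(g[:2],g[4:],get_state()['ft_torque'])
im=read_camera('wrist');crop(im[:,:,::-1],230,200,420,400,3,'w19c.png')
im=read_camera('side');crop(im[:,:,::-1],320,145,400,225,7,'s19.png')
E
```

```text
(19.9167, array([ 0.4981, -0.11  ,  0.1591])) (array([-0.0158,  0.8164,  0.1273]), 0.02124318289376952) [0.0228 0.0514 0.0225]
```

View pics/w19c.png

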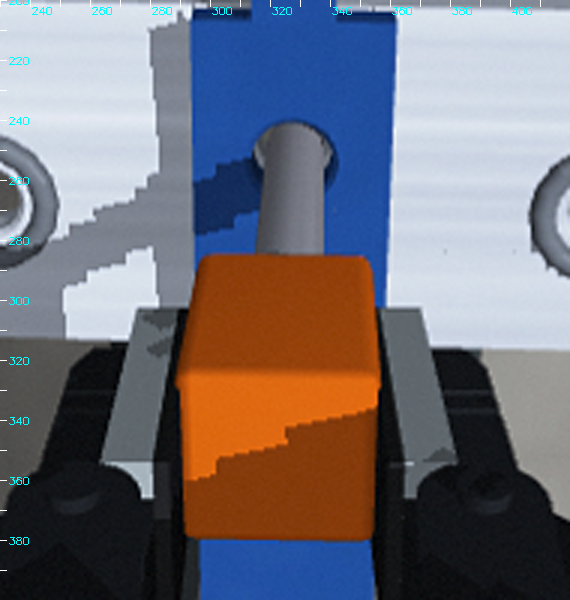

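View pics/s19.png

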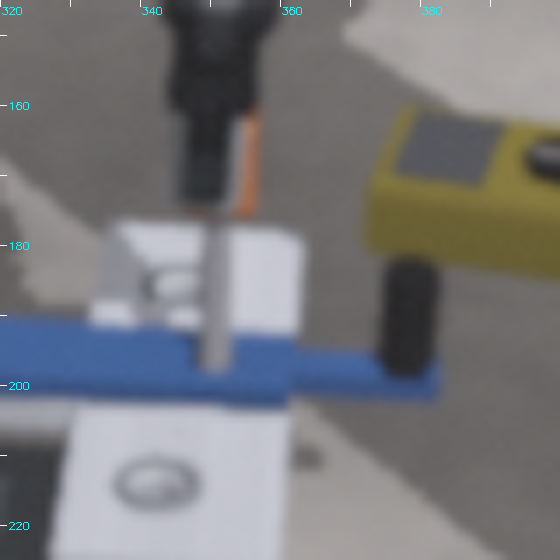

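Call:
jog_arm(
  motion=[
    [[0.3,0.2,6,0,0,0,0],[0.6,0.4,12,0,0,0,0],[0.9,0.6,18,0,0,0,0],[1.2,0.8,24,0,0,0,0],[1.4,1,30,0,0,0,0],[1.7,1.2,36,0,0,0,0],[2,1.4,42,0,0,0,0],[2.3,1.6,48,0,0,0,0],[2.3,1.6,48,0,0,0,0]],
  ],
)

```text
t: 20.77
ee_pos: [0.4911, -0.1046, 0.2649]
tool_rot: [0.023, 0.999, -0.017, 0.022]
contact_force: [0.5, 0.1, -0.4]
grip_width: 0.0208
```

```bash
python3 - <<'E'
from ik import *
g=gp();print(g[:2],g[4:],get_state()['ft_torque'])
im=read_camera('wrist');crop(im[:,:,::-1],230,200,420,400,3,'w20c.png')
im=read_camera('side');crop(im[:,:,::-1],320,145,400,225,7,'s20.png')
E
```

```text
(20.7667, array([ 0.4976, -0.1099,  0.1104])) (array([ 0.4734,  0.0637, -0.3509]), 0.020782023364030757) [0.0457 0.0058 0.0265]
```

View pics/s20.png

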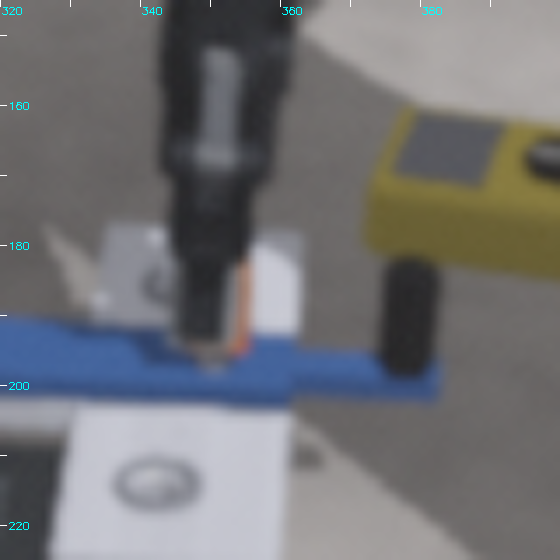

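View pics/w20c.png

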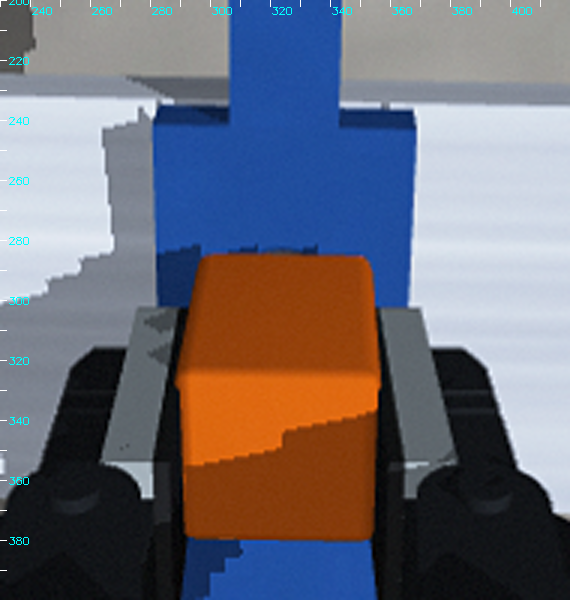

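Call:
jog_arm(
  motion=[
    [[0.1,0.1,2,0,0,0,0],[0.2,0.1,4,0,0,0,0],[0.3,0.2,6,0,0,0,0],[0.4,0.3,7.5,0,0,0,0],[0.4,0.3,8.5,0,0,0,0],[0.4,0.3,8.5,0,0,0,0]],
  ],
)

```text
t: 21.37
ee_pos: [0.4913, -0.1046, 0.2574]
tool_rot: [0.023, 0.999, -0.017, 0.022]
contact_force: [-0.0, 1.0, -1.0]
grip_width: 0.021
```

```bash
python3 - <<'E'
from ik import *
g=gp();print(g[:2],g[4:],get_state()['ft_torque'])
im=read_camera('wrist');crop(im[:,:,::-1],230,200,420,400,3,'w21c.png')
im=read_camera('side');crop(im[:,:,::-1],320,145,400,225,7,'s21.png')
E
```

```text
(21.3667, array([ 0.4981, -0.11  ,  0.1029])) (array([-0.0399,  1.0218, -0.9511]), 0.020970817092060248) [0.0571 0.0467 0.0333]
```

View pics/s21.png

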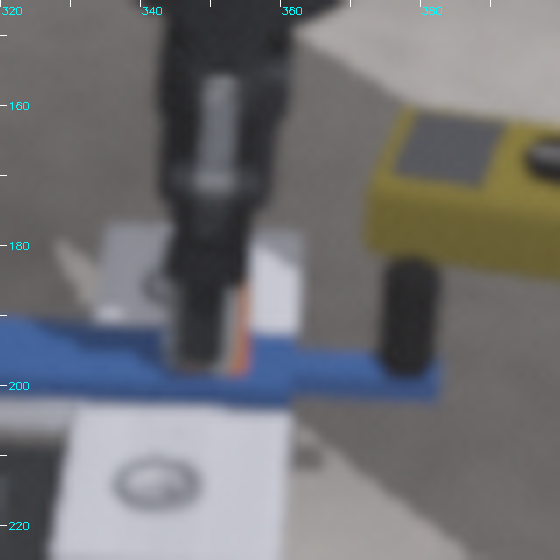

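Call:
jog_arm(
  motion=[
    [[0,0,1,0,0,0,0],[0.1,0.1,2,0,0,0,0],[0.1,0.1,2,0,0,0,0]],
  ],
)

```text
t: 21.72
ee_pos: [0.4915, -0.1047, 0.2568]
tool_rot: [0.023, 0.999, -0.017, 0.023]
contact_force: [-6.5, 1.2, 20.3]
grip_width: 0.0211
```

Call:
jog_arm(
  motion=[
    [[0,0,1,0,0,0,0],[0,0,1,0,0,0,0]],
  ],
)

```text
t: 21.88
ee_pos: [0.4914, -0.1048, 0.2566]
tool_rot: [0.023, 0.999, -0.018, 0.023]
contact_force: [-11.9, 1.4, 35.8]
grip_width: 0.0215
```

```bash
python3 - <<'E'
from ik import *
g=gp();print(g[:2],g[4:],get_state()['ft_torque'])
E
```

```text
(21.8833, array([ 0.4985, -0.1105,  0.1022])) (array([-11.8514,   1.4394,  35.8164]), 0.0214789849744532) [ 0.3135  2.1789 -0.0355]
```

Call:
jog_arm(
  motion=[
    [[0,0,-1.5,0,0,0,0],[0,0,-1.5,0,0,0,0.2],[0,0,-1.5,0,0,0,0.5],[0,0,-1.5,0,0,0,0.6],[0,0,-1.5,0,0,0,0.6],[0,0,-20,0,0,0,0.6],[0,0,-50,0,0,0,0.6],[0,0,-80,0,0,0,0.6],[0,0,-100,0,0,0,0.6],[0,0,-100,0,0,0,0.6]],
  ],
)

```text
t: 22.72
ee_pos: [0.4876, -0.1013, 0.358]
tool_rot: [0.023, 0.999, -0.018, 0.025]
contact_force: [0.1, 0.2, 1.5]
grip_width: 0.0512
```

```bash
python3 - <<'E'
from ik import *
g=gp();print(g[:2],g[4:])
im=read_camera('wrist');crop(im[:,:,::-1],180,150,460,400,2.4,'w22c.png')
im=read_camera('side');crop(im[:,:,::-1],300,130,400,230,6,'s22.png')
im=read_camera('scene');crop(im[:,:,::-1],215,185,295,265,7,'sc22.png')
for n in('side','scene'):
  c=calibration(n); print(n,proj(c,[[.496,-.1093,.093],[.496,-.1093,.078],[.496,-.1093,.108]]).ravel())
E
```

```text
(22.7167, array([ 0.4952, -0.107 ,  0.2036])) (array([0.1102, 0.2471, 1.4835]), 0.05121288083269457)
side [350.0652 189.8614 349.8653 195.6748 350.2693 183.9363]
scene [253.3887 235.5128 253.8343 239.9849 252.9377 230.9768]
```

View pics/w22c.png

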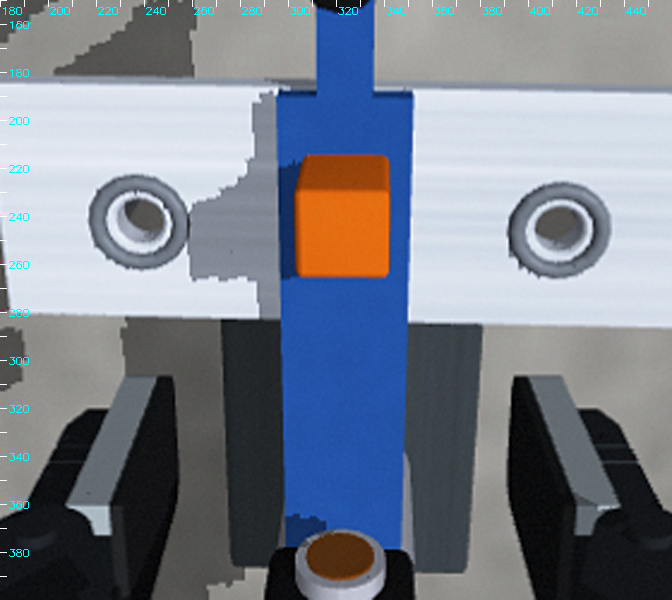

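View pics/s22.png

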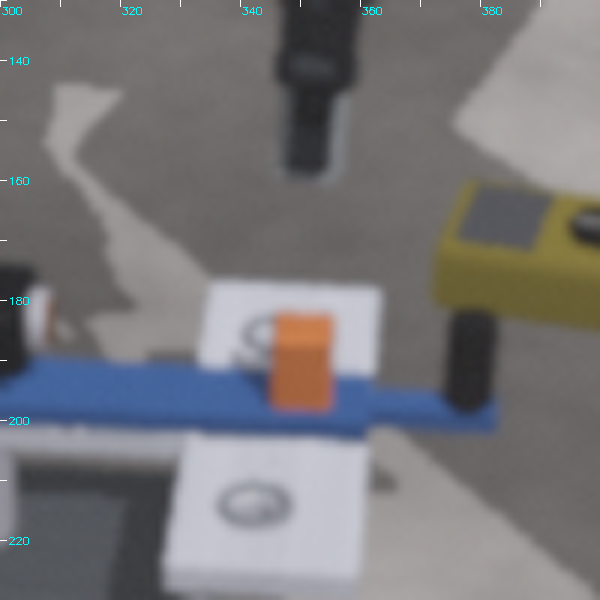

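View pics/sc22.png

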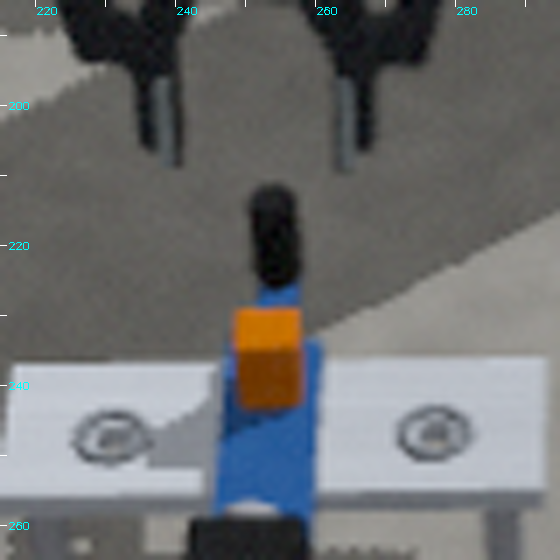

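```bash
python3 - <<'E'
from ik import *
c=calibration('side');s=calibration('scene')
for dz in(0,.003):
  P=[[.496,-.0983,.078+dz],[.496,-.0983,.108+dz],[.496,-.1203,.108+dz]];print('side',dz,proj(c,P).ravel())
  P=[[.507,-.1093,.078+dz],[.507,-.1093,.108+dz],[.485,-.1093,.108+dz]];print('scene',dz,proj(s,P).ravel())
E
```

```text
side 0 [349.8433 198.4416 350.2502 186.6524 350.2881 181.2675]
scene 0 [253.8424 243.0927 252.9397 234.0797 252.9361 227.9079]
side 0.003 [349.8832 197.2828 350.2918 185.4483 350.3292 180.0741]
scene 0.003 [253.7531 242.2029 252.8482 233.1641 252.8459 226.9936]
```

```bash
python3 - <<'E'
from h import *
im=read_camera('scene');cv2.imwrite('pics/sc23.png',im[:,:,::-1])
a=cv2.imread('pics/scene0.png')
for n,(x0,y0,x1,y1) in dict(beaker=(360,283,398,332),bottle=(426,266,460,322),meter=(155,207,182,250)).items():
    t=a[y0:y1,x0:x1];r=cv2.matchTemplate(im[y0-15:y1+15,x0-15:x1+15,::-1].copy(),t,cv2.TM_CCOEFF_NORMED);print(n,cv2.minMaxLoc(r)[1],np.array(cv2.minMaxLoc(r)[3])-15)
print(gp()[0],get_state()['contact_force'])
E
```

```text
beaker 0.9842250943183899 [0 0]
bottle 0.997887372970581 [0 0]
meter 0.861643373966217 [0 0]
22.9167 [ 0.1983 -0.4889  0.3002]
```

View pics/sc23.png

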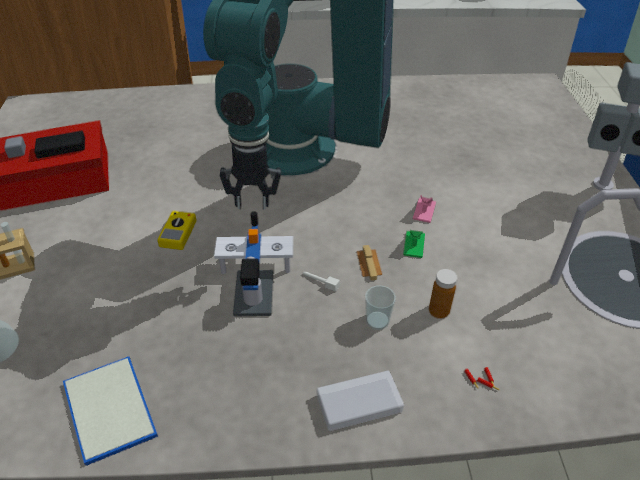

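The orange knob sits on the arm at (253,236). The hand is clear, and the beaker, bottle and meter have not moved. Handing in.

```bash
python3 -c "
from plant import *
print(close_job()); print(get_state()['t'])"
```

```text
the job is handed in; nothing more can be done
None
the job is handed in; nothing more can be done
```

The job is handed in at about 23 s of the 72 s allowed; `close_job()` gives no verdict, so success is judged only from my own checks.

**What I did**
- I swung the blue arm by its black handle until its hole lay over the red-ringed middle hole, then let go.
- I took the orange-knobbed pin off its stand, laid it at 45° in the green rest and released it.
- I gripped the knob again from its end, turned the pin upright, and corrected a tilt of about 3° in the grip. I then pushed it down through both holes until the contact force reached about 36 N, and backed off.

**What the last checks showed**
- **Arm hole:** it measured within about 1 mm of the red-ringed hole after release. With the pin in place the hole is hidden, so I could not measure it again.
- **Pin:** in the side and scene pictures the knob's edges match the fully-home position to about 1 px, roughly 2 mm, and the pin looks upright.
- **Pin tip:** I could not see it below the plate at the end.
- **Bystanders:** image matching shows the beaker, bottle and meter unmoved. The meter's match was weaker, at 0.86, probably because the shadows changed.
- **Robot:** the hand is clear of everything and the force reads about zero.

**What disagreed:** the wrist camera placed points 2–3 mm closer to the robot than the other two cameras did. I allowed for this, and for the insertion I compared the pin tip and the hole within the same picture.

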